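# Stow the sample bottle and latch the transport case

## Robot

A 6-joint arm with a two-finger parallel gripper is mounted at the origin on the work surface. World frame = base frame: x ahead of the robot, y to its left, z up, the work surface at z = 0. Lengths are in m, angles in rad, forces in N, time in s.
With the tool pointing down it reaches from about 0.35 to 0.775 m from the base axis. Payload 7.3 kg.
Tool frame: the origin (TCP) lies at the very end of the fingers, on their centre line; the grasp point (between the pads) lies 19 mm behind it; x points along the fingers, y is the direction in which the jaws open and shut, and the axes are right-handed (so a half turn about x gives the same grasp; the last joint's range is limited). The gripper opens to 92 mm and grips with 3 to 60 N. Pads are 19 mm wide; open, the fingers measure 130 mm over their backs; the gripper's body (75 mm by 190 mm) begins 47 mm behind the grasp point.
Start: joints at [-1.28, 0.342, 1.524, -0, 1.275, -0.146], TCP at [0.222, -0.476, 0.227] pointing down, gripper open.
Joint ranges: [-2.53, 2.53], [-0.77, 2.02], [0.04, 2.7], [-1, 4.14], [0.28, 2.66], [-3.11, 3.11]. Speed limits (rad/s): [2.57, 2.57, 3.14, 3.14, 3.14, 3.14].

## Interface

Orientations are given as [roll, pitch, yaw] about the fixed x, y, z axes, in that order (R = Rz(yaw) Ry(pitch) Rx(roll)).
In Python, from cell import robot gives the robot as it stands.
- The arm moves only by the tool play_rows, never from a script. Its argument "moves" is a list that holds one entry, the list of rows, each a list of 5 numbers: the shift along the tool's x, y, z in m, then the turn about the tool's x in degrees, then the opening, from -1 (shut) to 1 (fully open), so that 0 is half open. A call has exactly 10 rows; each row shifts and turns the pose as measured when the row begins, along the tool's axes as they then stand; what a row does not reach is not made up. A row lasts 1/10 s, in which the tool goes at most 50 mm and 8.59 degrees, less where a joint would pass 70% of its speed; a pose out of reach is approached as far as the arm can. A call with a gripper value outside its range is refused whole. The fingers move at their own pace and stop on an object; "grip_force" is the grip in N (left out, the last holds). Time passes only in rows, so rows that do not move let the fingers close, or fill a call up. It gives the time, the measured TCP pose, the force and the opening at its end, in the units of the state.
- robot.observe(): the state, without advancing time (a new reading comes with each control period).
- robot.read_camera(name): name is "scene" or "top" or "wrist"; returns the picture (384x512x3 uint8, red, green, blue); there is no depth.
- robot.get_calibration(name): a dict with "mtx" (3x3 intrinsics, pixels), "view" (4x4, takes a point from world to camera coordinates). Camera axes: x right, y up, looking along -z (the intrinsics and any distortion apply to the point x, -y, -z); pixel columns grow to the right and rows downward; lengths in m; the calibration is good to about 2 mm. A picture is of the moment at which its call begins: read the wrist's pose just before it. get_calibration takes no time and is no camera call; for the wrist camera it gives the pose at the moment of the call.
- robot.hand_in(): hands the job in, once; it reports no verdict.
Trained networks look in the newest picture that a camera, given by its name, has taken for a name from the list of things; names that differ only in an ending like _2 or _b are one class to them, and where a whole thing is asked for, a point or a joint stands for the part that bears it (a point fixed in the world has none). Each returns a list of dicts, best first, with "score" (0 to 1); they miss things now and then, are a little off and sometimes report something else, mostly with a low value. They report only what shows in the picture. A call takes as long as a camera call. They do not tell look-alikes from the thing itself.
- robot.spot_in(camera, label): "point" ([column, row] in pixels, amid what is visible of it).
The state is a dict: "time": time; "qpos": joint angles; "qvel": joint speeds; "joint_efforts": joint torques, N m; "tool_pos": TCP position; "tool_rot": TCP orientation; "contact_force": force on the tool from outside, world axes, zero at the start; "torque": the same for the moment, N m; "opening": finger opening in m.
Only numpy, scipy, OpenCV 4.12 (cv2) and the standard library are available. Lean on these libraries where they do the work, as an engineer would, in place of code of your own. Each camera call takes 0.05 s, during which the arm holds its last target.

## Task

Stand the blue-capped sample bottle up on the bench and let go of it, then take it again and lower it, cap up, into the empty middle cell of the transport case; do not drop it. Swing the lid fully shut, swing the latch's wire loop up and over the keeper on the lid, and push the red lever down past its toggle point until it lies home against the case, so that the loop is drawn tight. Leave the two bottles in the case standing in their cells and everything else on the bench where it is.

Things in the scene. Friction and masses are not known exactly. Their poses are not given: they have to be found in the camera images.
- case: Aluminium transport case screwed to the bench. Origin: centre of its underside; z up; long side along x; latch on the wall facing -y, lid hinge on +y. 210 (x) x 78 (y) mm, rim at z 110, walls 6. Three cells 62 (x) x 66 (y) mm at x = -66, 0, +66, floor at z 14, dividers up to z 76. Middle cell is empty; end cells hold bottles 86 tall. Closed lid is 38 deep: top at z 148. A foot plate sticks out 42 mm past each end.
- lid (a joint): Lid angle, rad: 0 shut, 1.95 fully open. The hinge runs along x at y +39, z 110 of the case. Shut, the lid reaches from there to the front wall (78 mm) and 38 mm up. Friction hinge (0.16 N m): the lid stays where it is left; push it over from behind and down.
- lid_edge (a point): Middle of the lid's outer front top edge, 78 mm from the hinge line and 38 mm above it when the lid is shut. It swings with the lid.
- lever (a joint): Latch lever angle, rad: 0 thrown home (handle hangs straight down along the front wall), 1.57 handle level and pointing out from the wall, 2.6 fully open (up and out). Pivot along x at y -56, z 72 of the case (17 mm off the wall). Stays where it is left when the loop is slack. The loop is pivoted 14 mm from this pivot, on a crank 0.5 rad behind the handle (on the wall side when thrown).
- lever_tip (a point): Point 50 mm from the lever's pivot, at the tip of its handle: red-backed steel plate 26 mm wide (x), 4 mm thick. With the loop hooked, a push of 4 or 5 N near the tip throws it; the toggle point lies at about 0.5 rad and it then snaps to 0.
- bar (a point): Centre of the cross bar at the end of the wire loop. Bar along the case's x: 6 mm thick, 52 mm over its ball ends (10 mm), which can be gripped end to end from above, the bar then turning in the grip. The two 5 mm legs at x +-20 run 55.5 mm back to the loop's pivot on the lever and straddle the handle.
- loop (a joint): Loop angle on the lever, rad. Loop's lean in the world, from straight up towards away from the wall = 0.117 - lever + loop (0 up, 1.57 level and pointing out, -0.3 leaning over the lid). Swings freely, 3.95 at most (a stop): at the start it rests there, pointing out about level. Swing it up round the outside of the handle; past upright it leans on the lid by itself.
- bail (a joint): Spring stretch of the loop along its length, m: 0 slack, about 0.002 with the latch thrown on the keeper, at most 0.007; 7 N per mm.
- keeper (a point): Place of the bar's centre when it is seated on the keeper: a steel hook 24 mm wide (x) on the lid's front wall. It moves with the lid, axes as the case's when the lid is shut (then 17 mm off the wall, z 117). A shelf slopes down and out from the wall to 3 mm below this point, ending at a lip 3 to 7 mm further out that rises 2 mm above this point: bring the bar over the lip towards the wall.
- bottle_centre (a point): Centre (half-way up) of the loose bottle, lying on its side at the start. Its x axis runs from base to cap. 125 mm long in all, 0.24 kg: square body 48 x 48 mm, 86 long from the base, with shoulder and neck above it, then a round blue cap 40 mm across, the last 24 mm.
- stowed_a: White bottle with yellow cap, 48 x 48 x 86 mm, standing in the end cell at x -66 of the case. Origin: centre of its underside; z up.
- stowed_b: Another like it, in the end cell at x +66 of the case. Origin: centre of its underside; z up.
- mixer: Bystander: blue vortex mixer, 150 x 125 x 106 mm. Origin: centre of its underside.
- tube_rack: Bystander: green tube rack, 160 x 64 x 91 mm. Origin: centre of its underside.
- jar: Bystander: glass jar with black lid, 72 mm across, 85 tall. Origin: centre of its underside.
- beaker: Bystander: glass beaker, 70 mm across, 85 tall. Origin: centre of its underside.
- wash_bottle: Bystander: white wash bottle with red cap and spout, 68 mm across, 182 tall. Origin: centre of its underside.
- screwdriver: Bystander: screwdriver lying on the bench, 170 mm long. Origin: centre of its underside.
Things that resemble listed ones, but are neither listed nor needed, are in the scene too. What is shaped like the part that bears bottle_centre but pink is not meant. What is shaped like the stowed_b but purple is not meant.

How it is judged:
By the outcome, as a careful person would: the job done as asked, in the order asked, and still so for the second after the job is handed in, with the robot touching nothing.
It also fails if it takes over 72 s, if anything falls off the work surface, if the arm or the gripper's body presses on something with over 40 N, if the wrist force passes 120 N, or if a joint passes its speed limit or range.

## Working session

There is one attempt and no reset: what is moved stays moved. The work goes in short steps, Python scripts to look and compute and a tool call to move; the robot and the scene stay as the last step left them, time stands still between calls to the robot, and variables do not carry over. Pictures are saved under pics/ and viewed, and the job is handed in when it is done.

Besides the shell and the picture viewer there is one more tool, called after "Emit:" as a command line: name --argument value ..., lists and objects as JSON in quotes. play_rows: Moves the arm, as the interface text tells. Its arguments: {"type":"object","properties":{"moves":{"type":"array"},"grip_force":{"type":"number"}},"required":["moves"]}

```bash
ls; mkdir -p pics
cat > h.py <<'E'
import numpy as np, cv2
from cell import robot
from scipy.spatial.transform import Rotation as Ro
np.set_printoptions(precision=4,suppress=True)
def snap(cam,name,scale=1.5):
    im=robot.read_camera(cam); cv2.imwrite('pics/'+name+'_raw.png',im[:,:,::-1])
    cv2.imwrite('pics/'+name+'.png',cv2.resize(im[:,:,::-1],None,fx=scale,fy=scale,interpolation=cv2.INTER_CUBIC)); return im
def ray(c,px):
    K=np.array(c['mtx']);V=np.array(c['view'])
    d=np.linalg.inv(K)@np.array([px[0],px[1],1.]); d=np.array([d[0],-d[1],-d[2]])
    R=V[:3,:3];t=V[:3,3]
    return -R.T@t, R.T@d/np.linalg.norm(d)
def atz(c,px,z):
    o,d=ray(c,px); return o+d*(z-o[2])/d[2]
def proj(c,P):
    P=np.atleast_2d(P);K=np.array(c['mtx']);V=np.array(c['view'])
    q=P@V[:3,:3].T+V[:3,3]; q=q*[1,-1,-1]; u=q@K.T; return u[:,:2]/u[:,2:]
E
python3 - <<'E'
from h import *
s=robot.observe();print(s)
for c in('scene','top','wrist'):
    snap(c,c+'0'); k=robot.get_calibration(c);print(c,{a:np.array(b) if not isinstance(b,str) else b for a,b in k.items()})
E
```

```text
pics
{'time': 0.0, 'qpos': array([-1.28  ,  0.3427,  1.525 ,  0.    ,  1.2754, -0.146 ]), 'qvel': array([0.0005, 0.0006, 0.0004, 0.0005, 0.0004, 0.001 ]), 'joint_efforts': array([ -0.0026, -43.1254, -24.4224,   0.0714,   0.0558,  -0.0001]), 'tool_pos': array([ 0.222 , -0.4753,  0.2261]), 'tool_rot': array([-1.733 ,  1.5693,  1.8454]), 'contact_force': array([ 0.2344,  0.3411, -0.1526]), 'torque': array([ 0.0486, -0.0108,  0.0338]), 'opening': 0.09161866960862948}
scene {'mtx': array([[479.2361,   0.    , 256.1145],
       [  0.    , 479.2361, 190.9781],
       [  0.    ,   0.    ,   1.    ]]), 'view': array([[-0.8105,  0.5855,  0.0135,  0.4246],
       [-0.3877, -0.5538,  0.7369,  0.1171],
       [ 0.439 ,  0.592 ,  0.6759, -1.9804],
       [ 0.    ,  0.    ,  0.    ,  1.    ]])}
top {'mtx': array([[463.5121,   0.    , 250.9941],
       [  0.    , 463.5121, 197.2056],
       [  0.    ,   0.    ,   1.    ]]), 'view': array([[ 0.0134, -0.9998, -0.0131, -0.0124],
       [ 0.9924,  0.0117,  0.1226, -0.5209],
       [-0.1224, -0.0146,  0.9924, -1.4499],
       [ 0.    ,  0.    ,  0.    ,  1.    ]])}
wrist {'mtx': array([[271.4874,   0.    , 256.3323],
       [  0.    , 271.4874, 189.0907],
       [  0.    ,   0.    ,   1.    ]]), 'view': array([[ 0.4231, -0.9061, -0.0013, -0.5247],
       [ 0.8731,  0.4081, -0.2668,  0.0316],
       [ 0.2423,  0.1117,  0.9637, -0.389 ],
       [ 0.    ,  0.    ,  0.    ,  1.    ]])}
```

View pics/scene0.png

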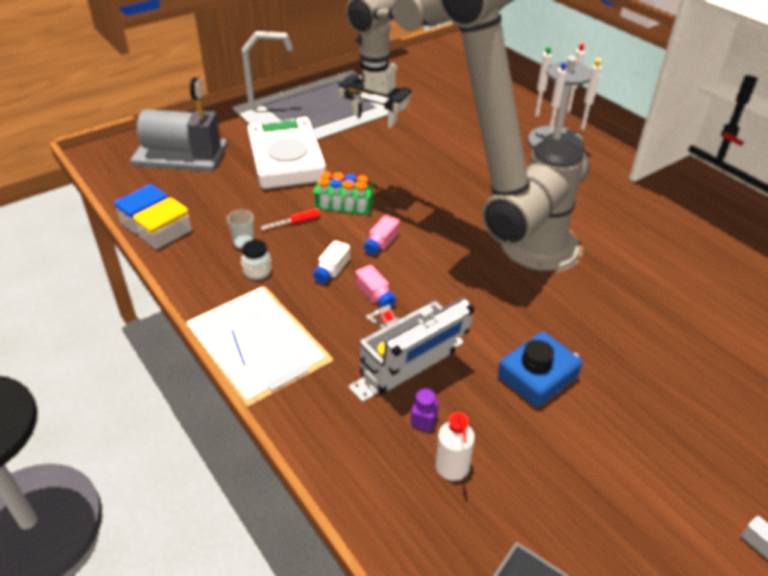

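View pics/top0.png

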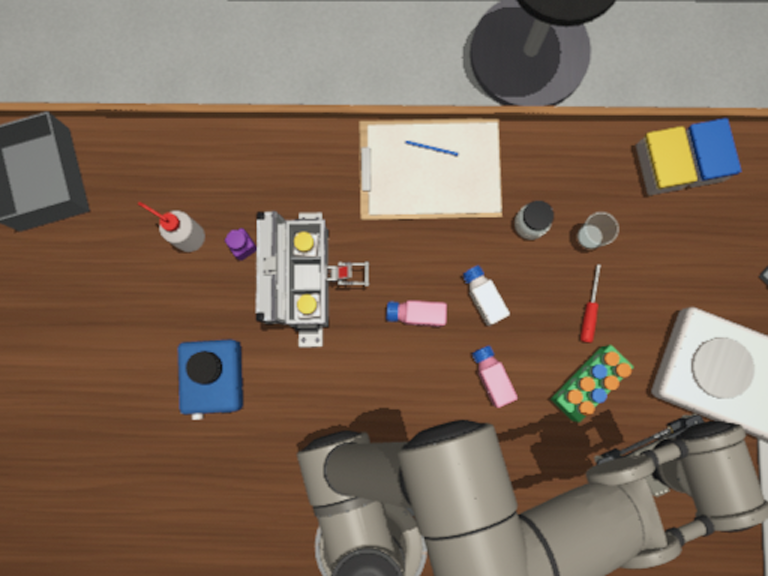

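View pics/wrist0.png

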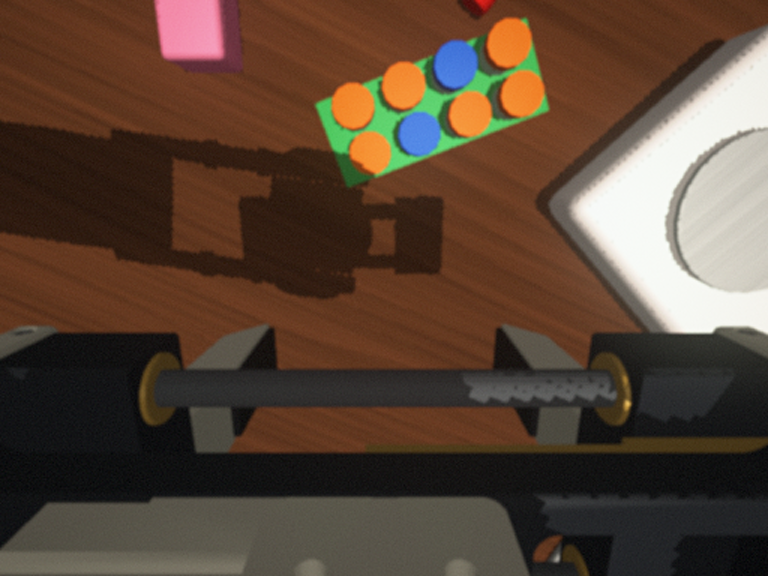

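The white blue-capped bottle is at about (487,295) in the enlarged top view. The two pink ones are decoys. The case is at about (290,270), with its latch pointing right (world -y) and its lid open to the left.

Run:
```python
from h import *
for cam in('top','scene'):
    c=robot.get_calibration(cam); robot.read_camera(cam)
    for l,z in(('bottle_centre',.024),('case',.06),('lid_edge',.168),('lever_tip',.115),('bar',.079),('keeper',.15),('stowed_a',.1)):
        for r in robot.spot_in(cam,l)[:4]:
            print(cam,l,np.round(r['score'],2),np.array(r['point']),atz(c,r['point'],z))
im=cv2.imread('pics/top0_raw.png')
cv2.imwrite('pics/topA.png',cv2.resize(im[120:250,150:380],None,fx=3.4,fy=3.4,interpolation=cv2.INTER_CUBIC))
im=cv2.imread('pics/scene0_raw.png')
cv2.imwrite('pics/sceneA.png',cv2.resize(im[150:290,190:340],None,fx=4,fy=4,interpolation=cv2.INTER_CUBIC))
```

```text
top bottle_centre 0.75 [277.6 205.8] [ 0.4952 -0.0914  0.024 ]
top bottle_centre 0.71 [322.8 195.3] [ 0.5308 -0.2361  0.024 ]
top bottle_centre 0.55 [330.7 252.4] [ 0.3492 -0.26    0.024 ]
top case 0.82 [196.7 179. ] [0.5734 0.1659 0.06  ]
top lid_edge 0.93 [182.5 179.3] [0.5546 0.1929 0.168 ]
top lever_tip 0.55 [230.8 183.8] [0.5509 0.0546 0.115 ]
top bar 0.38 [242.1 185.8] [0.5505 0.0215 0.079 ]
top keeper 0.64 [182.8 177.3] [0.5635 0.1952 0.15  ]
top stowed_a 0.81 [201.8 165.8] [0.6082 0.1459 0.1   ]
top stowed_a 0.56 [205.1 206.2] [0.4834 0.1326 0.1   ]
top stowed_a 0.52 [159.1 162.7] [0.6165 0.2781 0.1   ]
scene bottle_centre 0.92 [219.6 175.4] [ 0.5291 -0.237   0.024 ]
scene bottle_centre 0.8 [253.4 156.8] [ 0.3528 -0.2563  0.024 ]
scene bottle_centre 0.76 [248.7 190.7] [ 0.4869 -0.0995  0.024 ]
scene bottle_centre 0.46 [359.3 245.2] [0.3382 0.3368 0.024 ]
scene case 0.67 [273.9 231.2] [0.5564 0.1456 0.06  ]
scene lid_edge 0.77 [282.9 220.5] [0.5698 0.2025 0.168 ]
scene bar 0.64 [282.5 219.2] [0.5102 0.1321 0.079 ]
scene keeper 0.72 [258.3 209.3] [0.5925 0.1037 0.15  ]
scene keeper 0.61 [283.5 221.9] [0.5605 0.1953 0.15  ]
scene stowed_a 0.89 [280.2 273.3] [0.6682 0.3202 0.1   ]
```

View pics/topA.png

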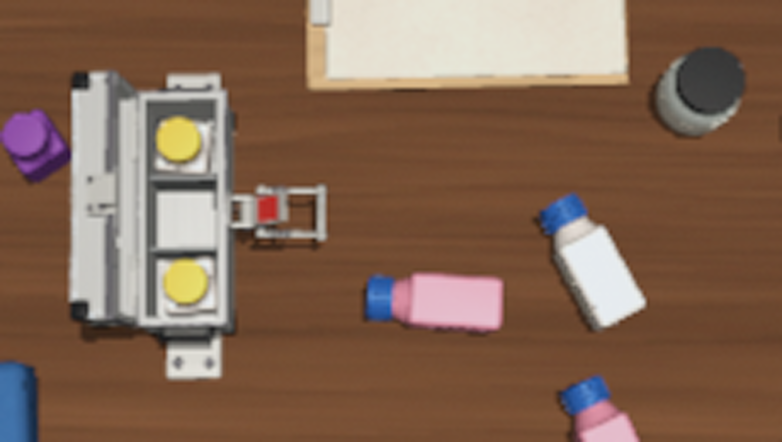

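View pics/sceneA.png

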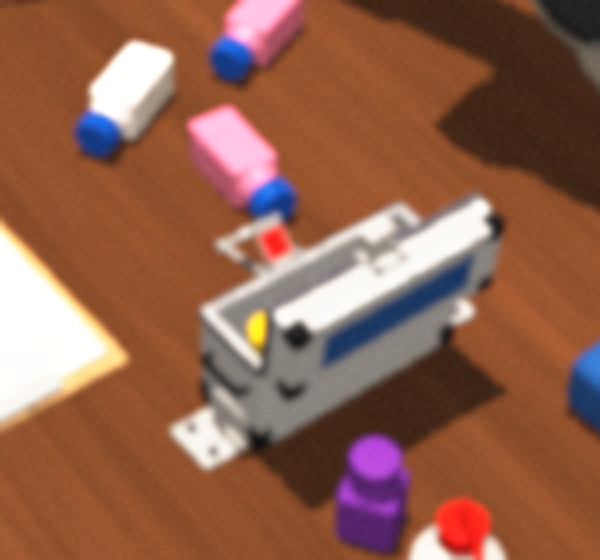

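```bash
cat >> h.py <<'E'
def plan(p,jaw=None):
    """p TCP world target; jaw = heading (rad, world) of the tool y axis mod pi. prints total shift in tool axes AS THEY STAND and turn about tool x"""
    s=robot.observe(); R=Ro.from_euler('xyz',s['tool_rot']).as_matrix()
    d=R.T@(np.array(p)-s['tool_pos']); 
    print('t',round(s['time'],2),'tcp',s['tool_pos'],'F',s['contact_force'],'open',round(s['opening'],4),'q6',s['qpos'][5])
    h=np.arctan2(R[1,1],R[0,1]); print('toolx',R[:,0],'tooly',R[:,1],'toolz',R[:,2],'jaw heading',h)
    print('shift tool mm',d*1000)
    if jaw is not None:
        a=(jaw-h+np.pi/2)%np.pi-np.pi/2
        print('turn deg about tool x',-np.degrees(a),'(alt',-np.degrees(a-np.sign(a)*np.pi),')')
E
python3 - <<'E'
from h import *
c=robot.get_calibration('top')
cap=atz(c,(315.6,182.9),.03);base=atz(c,(332.4,211.8),.03)
print(cap,base,np.linalg.norm(cap-base)); d=cap-base;ax=np.arctan2(d[1],d[0]);print(ax)
plan([.54,-.235,.25],ax+np.pi/2)
E
```

```text
[ 0.5699 -0.2124  0.03  ] [ 0.4775 -0.2654  0.03  ] 0.10652845998803778
0.5208282207067225
t 0.95 tcp [ 0.2221 -0.4757  0.2267] F [-0.3424  0.2803 -0.1869] open 0.0921 q6 -0.14596327773945272
toolx [ 0.     -0.0001 -1.    ] tooly [ 0.423  -0.9061  0.0001] toolz [-0.9061 -0.423   0.    ] jaw heading -1.1340251803852914
shift tool mm [ -23.2726  -83.6623 -389.8569]
turn deg about tool x -4.816115595442418 (alt 175.18388440455757 )
```

Emit:
play_rows --moves '[[[-0.003,-0.01,-0.044,-0.6,1],[-0.003,-0.01,-0.044,-0.6,1],[-0.003,-0.01,-0.044,-0.6,1],[-0.003,-0.01,-0.044,-0.6,1],[-0.003,-0.01,-0.044,-0.6,1],[-0.003,-0.01,-0.044,-0.6,1],[-0.002,-0.01,-0.044,-0.6,1],[-0.002,-0.008,-0.044,-0.6,1],[-0.001,-0.005,-0.035,0,1],[0,0,0,0,1]]]'

```text
time: 1.95
tool_pos: [0.5388, -0.2161, 0.2501]
tool_rot: [1.943, 1.568, -0.68]
contact_force: [-0.6, 0.5, 0.4]
opening: 0.0919
```

Run:
```python
from h import *
c=robot.get_calibration('wrist');V=np.array(c['view']);print('campos',-V[:3,:3].T@V[:3,3])
snap('wrist','w1')
for r in robot.spot_in('wrist','bottle_centre'): print(r['score'],r['point'],atz(c,r['point'],.03))
plan([.54,-.235,.25],.52+np.pi/2)
```

```text
campos [ 0.6023 -0.1799  0.4065]
0.95 [262.9, 181.4] [ 0.5271 -0.2346  0.03  ]
0.94 [163.2, 159.0] [ 0.4861 -0.0977  0.03  ]
0.77 [218.0, 281.6] [ 0.3501 -0.2547  0.03  ]
t 2.05 tcp [ 0.5363 -0.2185  0.25  ] F [ 0.3356 -0.3745  0.5071] open 0.0919 q6 0.5374977330655154
toolx [ 0.0002 -0.0025 -1.    ] tooly [ 0.4931 -0.87    0.0023] toolz [-0.87   -0.4931  0.001 ] jaw heading -1.055171848090403
shift tool mm [ 0.0215 16.2067  4.8931]
turn deg about tool x -0.25069890340215273 (alt 179.74930109659783 )
```

View pics/w1.png

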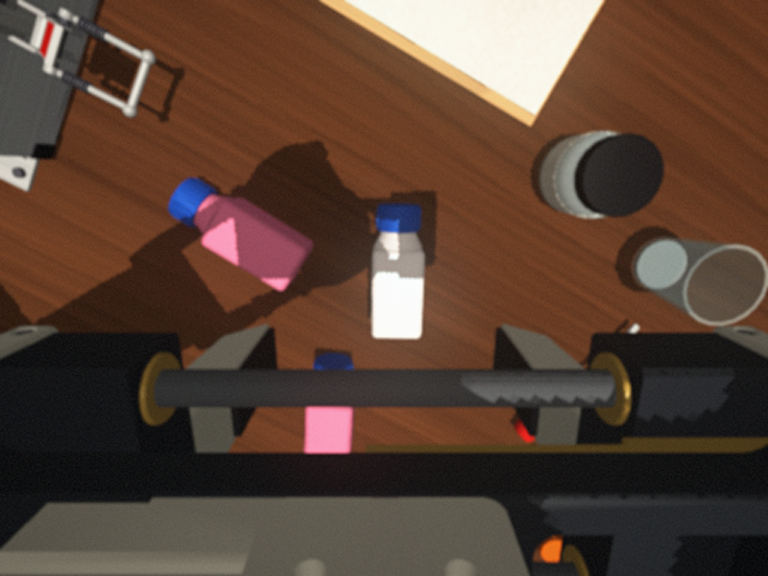

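The white bottle lies upright in the image. Its cap is at about (399,218) and its base edge at (397,338), so the jaws are nearly square to it.

Run:
```python
from h import *
c=robot.get_calibration('wrist')
P=lambda x,y,z:atz(c,(x/1.5,y/1.5),z)
tip=P(399,206,.03); base=P(397.3,338,.048); print(tip,base,np.linalg.norm((tip-base)[:2]))
print('cap width',P(377,222,.024),P(421.5,222,.024),'base corners',P(372,337,.048),P(422,339,.048))
d=tip-base; ax=np.arctan2(d[1],d[0]); print(ax)
u=np.array([np.cos(ax),np.sin(ax)])
g=base[:2]+u*113; g=tip[:2]-u*.012; print('cap ctr',g, base[:2]+u*.113)
ct=robot.get_calibration('top'); print('reproj top',proj(ct,[[*g,.03]])*1)
plan([*g,.12],ax+np.pi/2)
```

```text
[ 0.5799 -0.2099  0.03  ] [ 0.4733 -0.2691  0.048 ] 0.12191861299083986
cap width [ 0.5567 -0.1999  0.024 ] [ 0.5772 -0.2361  0.024 ] base corners [ 0.4624 -0.2477  0.048 ] [ 0.484 -0.29   0.048]
0.506645919917026
cap ctr [ 0.5695 -0.2158] [ 0.5721 -0.2143]
reproj top [[316.635  183.0498]]
t 2.05 tcp [ 0.5363 -0.2185  0.25  ] F [ 0.3356 -0.3745  0.5071] open 0.0919 q6 0.5374977330655154
toolx [ 0.0002 -0.0025 -1.    ] tooly [ 0.4931 -0.87    0.0023] toolz [-0.87   -0.4931  0.001 ] jaw heading -1.055171848090403
shift tool mm [129.9791  13.6858 -30.3551]
turn deg about tool x 0.5144335246320019 (alt -179.485566475368 )
```

Emit:
play_rows --moves '[[[0.01,0.004,-0.008,0.1,1],[0.03,0.004,-0.008,0.1,1],[0.035,0.003,-0.008,0.1,1],[0.035,0.002,-0.004,0.1,1],[0.035,0.001,-0.002,0.1,1],[0.03,0,0,0,1],[0.025,0,0,0,1],[0.01,0,0,0,1],[0.0,0,0,0,1],[0,0,0,0,1]]]'

```text
time: 3.05
tool_pos: [0.5656, -0.2284, 0.0297]
tool_rot: [1.171, 1.566, -1.483]
contact_force: [0.2, 0.0, 0.0]
opening: 0.0918
```

Run:
```python
from h import *
plan([.5705,-.215,.006],.507+np.pi/2)
snap('wrist','w2')
```

```text
t 3.05 tcp [ 0.5656 -0.2284  0.0297] F [0.1873 0.0019 0.004 ] open 0.0918 q6 0.5786755653419463
toolx [ 0.0004 -0.0047 -1.    ] tooly [ 0.4686 -0.8834  0.0044] toolz [-0.8834 -0.4686  0.0018] jaw heading -1.0831369388147893
shift tool mm [ 23.5999  -9.6582 -10.6824]
turn deg about tool x -1.1081354419398661 (alt 178.89186455806012 )
```

View pics/w2.png

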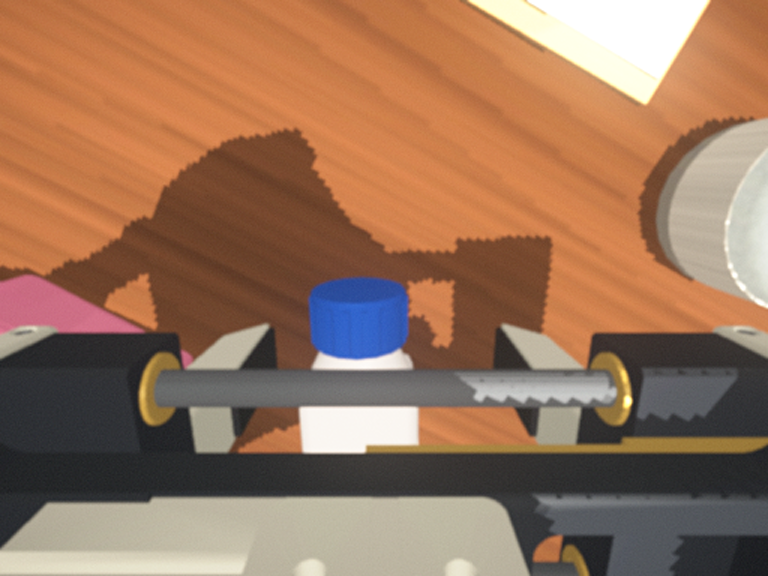

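Emit:
play_rows --moves '[[[0.0,-0.004,-0.004,-0.5,1],[0.0,-0.004,-0.004,-0.5,1],[0.006,-0.0015,-0.003,0,1],[0.008,0,0,0,1],[0.007,0,0,0,1],[0.002,0,0,0,1],[0,0,0,0,1],[0,0,0,0,1],[0.0,0,0,0,1],[0,0,0,0,1]]]'

```text
time: 4.1
tool_pos: [0.5737, -0.2146, 0.0089]
tool_rot: [1.777, 1.56, -0.857]
contact_force: [-0.4, 0.1, -0.0]
opening: 0.0919
```

Run:
```python
from h import *
plan([.5705,-.215,.006],.507+np.pi/2)
snap('wrist','w3')
```

```text
t 4.1 tcp [ 0.5737 -0.2146  0.0089] F [-0.4487  0.0854 -0.038 ] open 0.0919 q6 0.5858377537902746
toolx [ 0.0073 -0.0084 -0.9999] tooly [ 0.4858 -0.874   0.0108] toolz [-0.874  -0.4859 -0.0023] jaw heading -1.063441905550113
shift tool mm [ 2.8995 -1.289   3.0231]
turn deg about tool x 0.020306841495878306 (alt -179.97969315850412 )
```

View pics/w3.png

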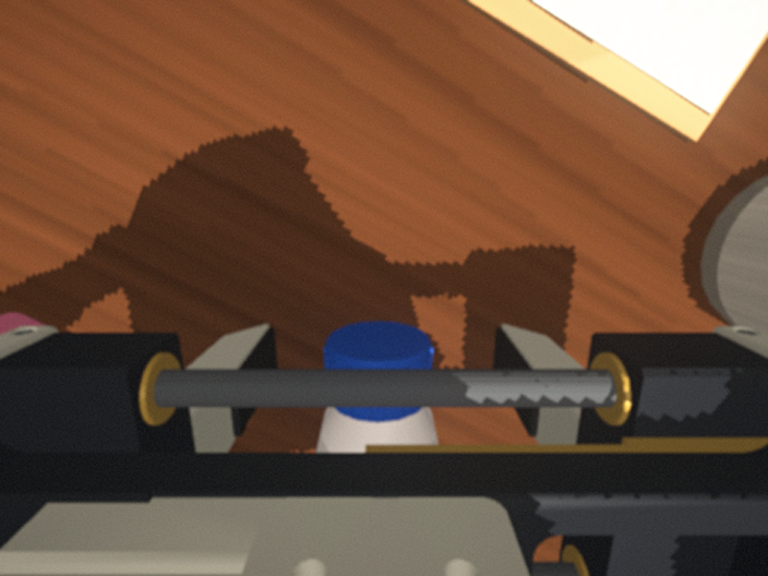

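Run:
```python
from h import *
c=robot.get_calibration('wrist');s=robot.observe();R=Ro.from_euler('xyz',s['tool_rot']).as_matrix()
g=s['tool_pos']-.019*R[:,0]
q=lambda v:proj(c,[v])[0]*1.5
print('gp',q(g)); 
# predicted cap end top/bottom/mid, cap near edge if cap centre at gp
for z in(-.012,.012): print('cap edges at axis end z',q(g+R[:,2]*z), 'top',q(g+R[:,2]*z+[0,0,.02]),'bottom',q(g+R[:,2]*z-[0,0,.02]))
```

```text
gp [383.4771 374.7065]
cap edges at axis end z [383.4582 345.0063] top [383.986  370.7995] bottom [383.0515 325.1339]
cap edges at axis end z [383.4952 403.1803] top [384.0034 436.0149] bottom [383.0994 377.6061]
```

Emit:
play_rows --moves '[[[0.002,-0.001,0,0,1],[0.001,0,0,0,-1],[0,0,0,0,-1],[0,0,0,0,-1],[0,0,0,0,-1],[0,0,0,0,-1],[0,0,0,0,-1],[0,0,0,0,-1],[0,0,0,0,-1],[0,0,0,0,-1]]]' --grip_force 6

```text
time: 5.15
tool_pos: [0.5735, -0.2138, 0.0062]
tool_rot: [1.813, 1.559, -0.821]
contact_force: [0.1, 1.1, 0.1]
opening: 0.0399
```

Run:
```python
from h import *
plan([.5705,-.215,.2])
```

```text
t 5.15 tcp [ 0.5735 -0.2138  0.0062] F [0.1009 1.0751 0.1475] open 0.0399 q6 0.5870072687865144
toolx [ 0.008  -0.0086 -0.9999] tooly [ 0.4856 -0.8741  0.0114] toolz [-0.8741 -0.4857 -0.0028] jaw heading -1.0637147968422387
shift tool mm [-193.8445    1.8378    2.6262]
```

Emit:
play_rows --moves '[[[-0.012,0,0.003,0,-1],[-0.017,0,0.005,0,-1],[-0.016,0,0.008,0,-1],[-0.015,0,0.01,0,-1],[-0.014,0,0.012,0,-1],[-0.012,0,0.014,0,-1],[-0.01,0,0.014,0,-1],[-0.008,0,0.012,0,-1],[-0.006,0,0.008,0,-1],[0,0,0.002,0,-1]]]'

```text
time: 6.15
tool_pos: [0.4891, -0.2596, 0.1297]
tool_rot: [1.814, 1.554, -0.821]
contact_force: [0.9, 0.1, -1.9]
opening: 0.0399
```

Run:
```python
from h import *
plan([.5705,-.215,.2])
snap('wrist','w4'); im=snap('scene','s4')
cv2.imwrite('pics/s4z.png',cv2.resize(im[90:240,150:350,::-1],None,fx=3.5,fy=3.5,interpolation=cv2.INTER_CUBIC))
```

```text
t 6.15 tcp [ 0.4891 -0.2596  0.1297] F [ 0.9233  0.1133 -1.9214] open 0.0399 q6 0.44161079504107986
toolx [ 0.0117 -0.0126 -0.9999] tooly [ 0.4851 -0.8743  0.0167] toolz [-0.8744 -0.4852 -0.0041] jaw heading -1.0642467598663532
shift tool mm [-69.8616   1.6343 -93.1441]
```

View pics/w4.png

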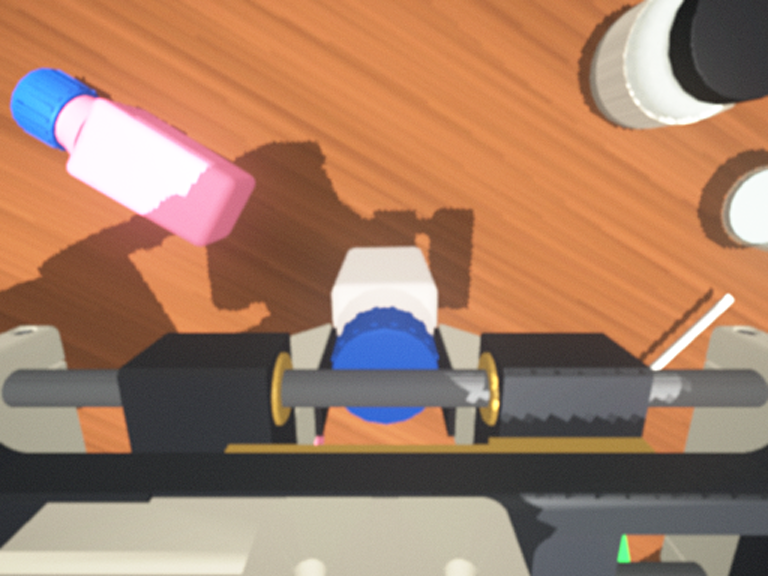

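View pics/s4z.png

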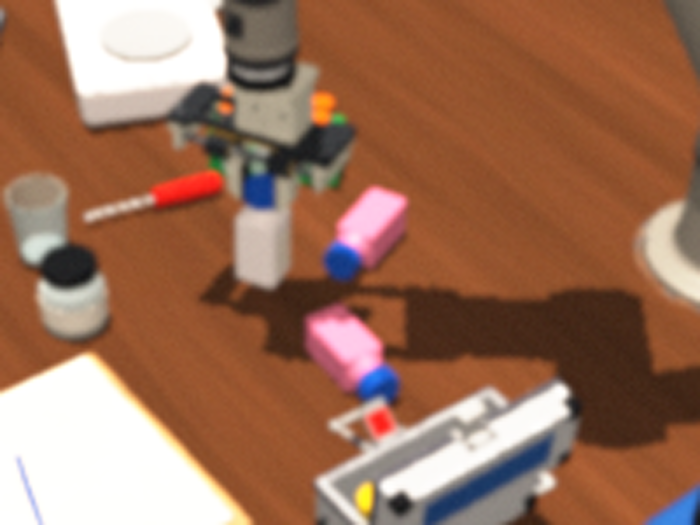

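Emit:
play_rows --moves '[[[0.004,0,0,0,-1],[0.007,0,0,0,-1],[0.007,0,0,0,-1],[0.006,0,0,0,-1],[0.004,0,0,0,-1],[0.002,0,0,0,-1],[0.001,0,0,0,-1],[0.001,0,0,0,-1],[0,0,0,0,-1],[0,0,0,0,-1]]]'

```text
time: 7.25
tool_pos: [0.4926, -0.2586, 0.0946]
tool_rot: [1.873, 1.553, -0.759]
contact_force: [-0.9, 0.4, 1.5]
opening: 0.0397
```

Run:
```python
from h import *
plan([.489,-.2596,.094])
snap('wrist','w5'); c=robot.get_calibration('wrist');s=robot.observe();R=Ro.from_euler('xyz',s['tool_rot']).as_matrix()
g=s['tool_pos']-.019*R[:,0]; y=R[:,1].copy();y[2]=0; z=R[:,2].copy();z[2]=0
for name,h in(('captop',.012),):
    print(name,proj(c,[g+[0,0,h]-.02*z,g+[0,0,h]])*1.5)
print('body top far edge',proj(c,[g-[0,0,.027]-.024*z+.024*y,g-[0,0,.027]-.024*z-.024*y])*1.5)
print('base far edge',proj(c,[g-[0,0,.113]-.024*z+.024*y,g-[0,0,.113]-.024*z-.024*y])*1.5)
```

```text
t 7.25 tcp [ 0.4926 -0.2586  0.0946] F [-0.8843  0.416   1.4935] open 0.0397 q6 0.44288896765772373
toolx [ 0.0131 -0.0124 -0.9998] tooly [ 0.488  -0.8727  0.0173] toolz [-0.8727 -0.4882 -0.0054] jaw heading -1.0608693372527709
shift tool mm [ 0.5636 -0.8755  3.6836]
captop [[384.009  337.3217]
 [384.0279 391.3224]]
body top far edge [[439.3083 292.2475]
 [325.494  292.7888]]
base far edge [[419.131  253.5114]
 [342.396  253.7554]]
```

View pics/w5.png

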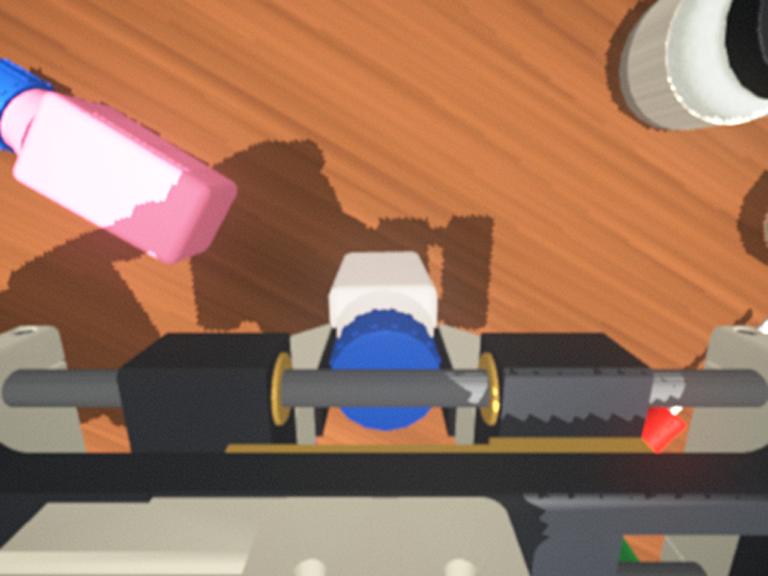

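Emit:
play_rows --moves '[[[0,0,0,0,0.2],[0,0,0,0,0.2],[0,0,0,0,0.2],[0,0,0,0,0.2],[0,0,0,0,0.2],[0,0,0,0,0.2],[0,0,0,0,0.2],[0,0,0,0,0.2],[0,0,0,0,0.2],[0,0,0,0,0.2]]]'

```text
time: 8.3
tool_pos: [0.4931, -0.2588, 0.0939]
tool_rot: [1.883, 1.552, -0.748]
contact_force: [0.1, 0.4, -0.1]
opening: 0.0551
```

Run:
```python
from h import *
plan([.489,-.2596,.094])
snap('wrist','w6'); im=snap('scene','s6')
cv2.imwrite('pics/s6z.png',cv2.resize(im[90:240,150:350,::-1],None,fx=3.5,fy=3.5,interpolation=cv2.INTER_CUBIC))
```

```text
t 8.3 tcp [ 0.4931 -0.2588  0.0939] F [ 0.1481  0.3627 -0.1455] open 0.0551 q6 0.44288693348628366
toolx [ 0.0137 -0.0127 -0.9998] tooly [ 0.4881 -0.8726  0.0178] toolz [-0.8727 -0.4882 -0.0057] jaw heading -1.0608395425496746
shift tool mm [-0.099  -1.3286  3.9997]
```

View pics/w6.png

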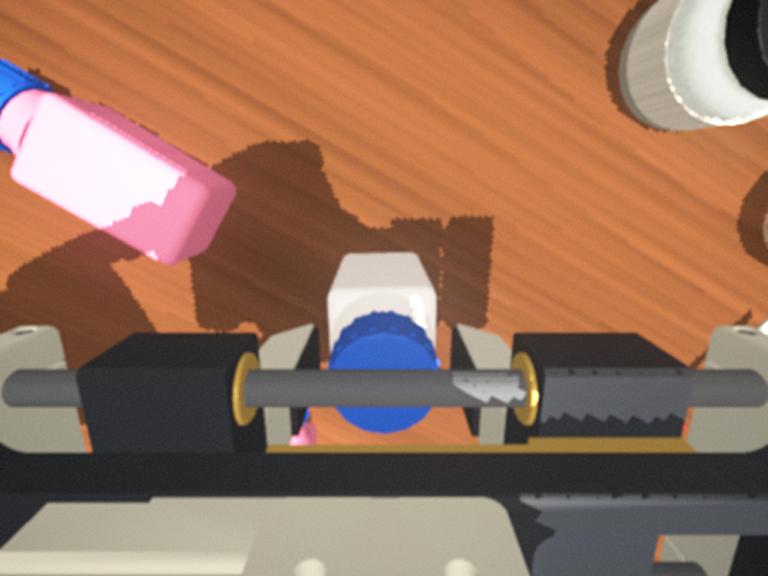

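View pics/s6z.png

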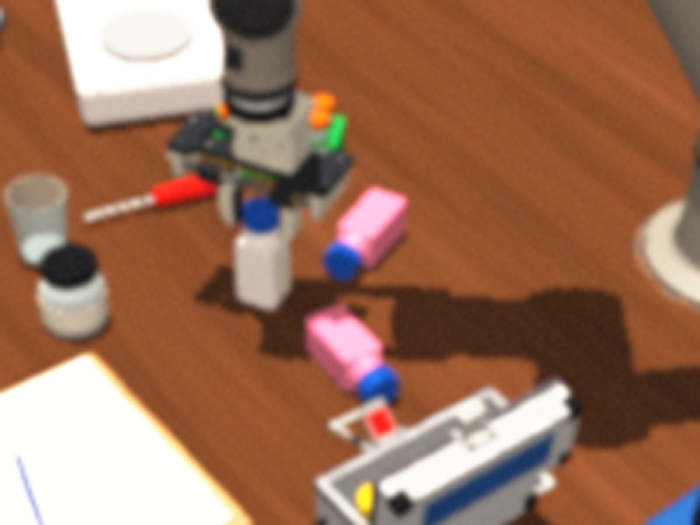

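Emit:
play_rows --moves '[[[0,0,0,0,-1],[0,0,0,0,-1],[0,0,0,0,-1],[0,0,0,0,-1],[0,0,0,0,-1],[-0.01,0,0,0,-1],[-0.025,0,0,0,-1],[-0.04,0,0,0,-1],[-0.045,0,0,0,-1],[-0.03,0,0,0,-1]]]' --grip_force 20

```text
time: 9.4
tool_pos: [0.488, -0.2547, 0.2447]
tool_rot: [1.369, 1.567, -1.262]
contact_force: [0.6, -0.1, -2.4]
opening: 0.0395
```

Run:
```python
from h import *
plan([.548,0.03,.26],0)
```

```text
t 9.4 tcp [ 0.488  -0.2547  0.2447] F [ 0.5547 -0.137  -2.4218] open 0.0395 q6 0.44252209867530196
toolx [ 0.0012 -0.0038 -1.    ] tooly [ 0.4881 -0.8728  0.0039] toolz [-0.8728 -0.4881  0.0008] jaw heading -1.0609351413721086
shift tool mm [ -16.3394 -219.1539 -191.3658]
turn deg about tool x -60.787105937737145 (alt 119.21289406226285 )
```

Run:
```python
import numpy as np
dx,dy=.060/8,.285/8
for i in range(8):
    h=np.radians(-61+7.6*i); print(round(dx*np.cos(h)+dy*np.sin(h),3),round(dx*np.sin(h)-dy*np.cos(h),3))
```

```text
-0.028 -0.024
-0.024 -0.027
-0.02 -0.03
-0.016 -0.033
-0.012 -0.034
-0.007 -0.036
-0.002 -0.036
0.003 -0.036
```

Emit:
play_rows --moves '[[[-0.003,-0.028,-0.024,-7.6,-1],[-0.003,-0.024,-0.027,-7.6,-1],[-0.003,-0.02,-0.03,-7.6,-1],[-0.003,-0.016,-0.033,-7.6,-1],[-0.003,-0.012,-0.034,-7.6,-1],[-0.002,-0.007,-0.036,-7.6,-1],[0,-0.002,-0.036,-7.6,-1],[0,0.003,-0.036,-7.6,-1],[0,0,0,0,-1],[0,0,0,0,-1]]]'

```text
time: 10.4
tool_pos: [0.5443, 0.0401, 0.2713]
tool_rot: [0.854, 1.555, -0.675]
contact_force: [-0.2, -0.4, -2.6]
opening: 0.0394
```

Run:
```python
from h import *
plan([.548,0.143,.26],0)
snap('wrist','w7'); im=snap('top','t7')
cv2.imwrite('pics/t7z.png',cv2.resize(im[120:250,150:300,::-1],None,fx=4.5,fy=4.5,interpolation=cv2.INTER_CUBIC))
c=robot.get_calibration('wrist')
for l,z in (('stowed_a',.1),('lid_edge',.168),('bar',.079),('lever_tip',.115)):
    for r in robot.spot_in('wrist',l)[:3]: print(l,r['score'],np.array(r['point'])*1.5,atz(c,r['point'],z))
```

```text
t 10.4 tcp [0.5443 0.0401 0.2713] F [-0.183  -0.3723 -2.5861] open 0.0394 q6 -0.10072273905622718
toolx [ 0.0126 -0.0101 -0.9999] tooly [0.9991 0.041  0.0121] toolz [ 0.0408 -0.9991  0.0106] jaw heading 0.040971437493860605
shift tool mm [  10.3358    7.7354 -102.7947]
turn deg about tool x 2.3474904489822688 (alt -177.65250955101774 )
stowed_a 0.91 [332.7 135.3] [0.5052 0.134  0.1   ]
stowed_a 0.85 [483.45 133.35] [0.6191 0.14   0.1   ]
lid_edge 0.95 [425.1  33.6] [0.5643 0.1857 0.168 ]
bar 0.48 [387. 237.] [0.5498 0.0547 0.079 ]
lever_tip 0.9 [409.35 231.  ] [0.5659 0.0661 0.115 ]
```

View pics/w7.png

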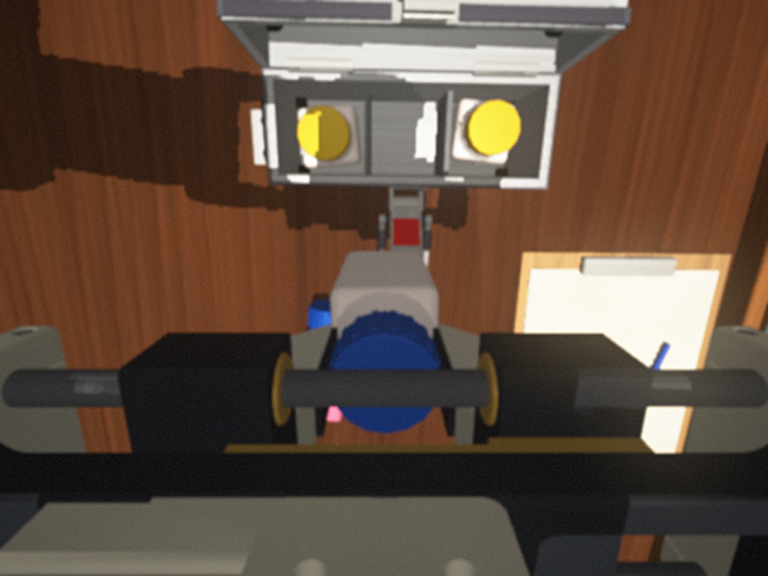

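View pics/t7z.png

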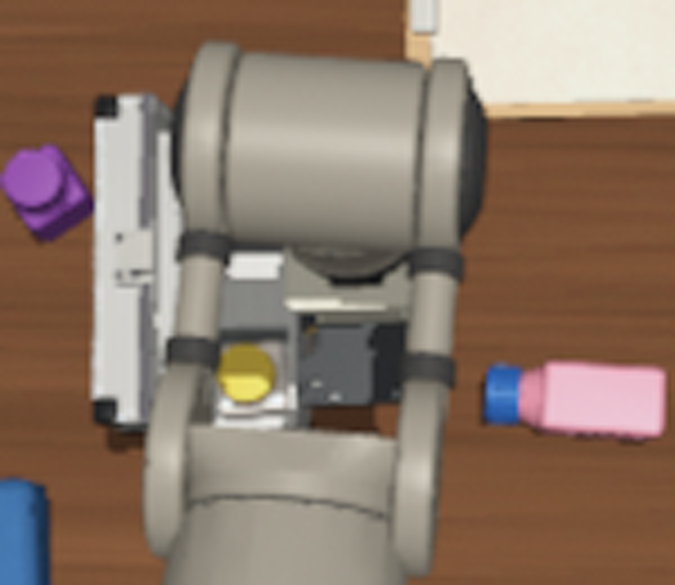

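Run:
```python
from h import *
im=cv2.imread('pics/w7_raw.png'); cv2.imwrite('pics/w7z.png',cv2.resize(im[0:180,140:430],None,fx=2.75,fy=2.75,interpolation=cv2.INTER_CUBIC))
c=robot.get_calibration('wrist')
P=lambda x,y,z:atz(c,(x/1.5,y/1.5),z)
a=P(271,186,.11);b=P(549,188.5,.11);print(a,b,np.linalg.norm(a-b),np.arctan2(b[1]-a[1],b[0]-a[0]))
a=P(263,73,.11);b=P(560,73,.11);print(a,b,np.linalg.norm(a-b),np.arctan2(b[1]-a[1],b[0]-a[0]))
```

```text
[0.4602 0.0948 0.11  ] [0.6712 0.1009 0.11  ] 0.2110674270866902 0.028776139562126015
[0.4576 0.172  0.11  ] [0.667  0.1805 0.11  ] 0.20957585593517475 0.040676925806749774
```

View pics/w7z.png

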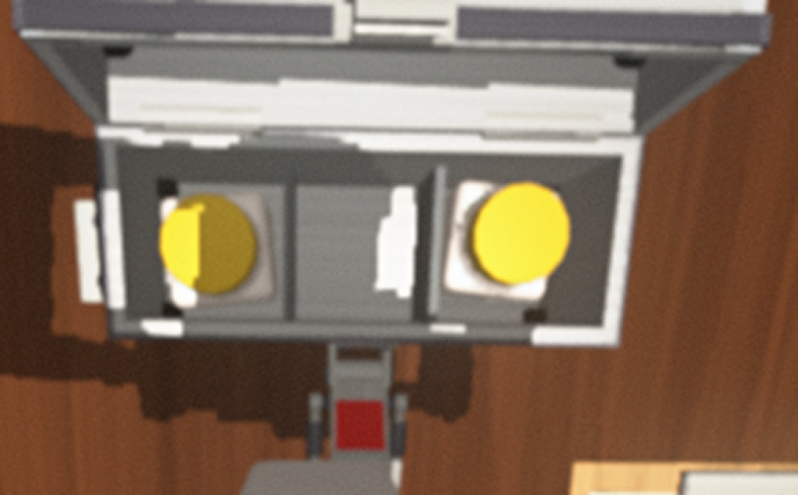

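```bash
cat >> h.py <<'E'
C0=np.array([.564,.137,0.]);YAW=.036
def W(p,c0=None,yaw=None):
    c0=C0 if c0 is None else c0; yaw=YAW if yaw is None else yaw
    return np.atleast_2d(p)@Ro.from_euler('z',yaw).as_matrix().T+c0
E
python3 - <<'E'
from h import *
ct=robot.get_calibration('top');cs=robot.get_calibration('scene')
pts=np.array([[x,y,.11] for x,y in((-.105,-.039),(.105,-.039),(.105,.039),(-.105,.039))]+[[0,-.1236,.079],[-.02,-.1236,.079],[.02,-.1236,.079],[-.147,-.02,0.004],[-.147,.02,.004],[.147,.02,.004]])
im=cv2.imread('pics/top0_raw.png');f=4.5
a=cv2.resize(im[120:250,170:300],None,fx=f,fy=f,interpolation=cv2.INTER_CUBIC)
for q in proj(ct,W(pts)): cv2.circle(a,tuple(np.int32((q-[170,120]+.5)*f)),3,(0,255,0),-1)
im=cv2.imread('pics/scene0_raw.png')
b=cv2.resize(im[190:320,210:340],None,fx=f,fy=f,interpolation=cv2.INTER_CUBIC)
for q in proj(cs,W(pts)): cv2.circle(b,tuple(np.int32((q-[210,190]+.5)*f)),3,(0,255,0),-1)
cv2.imwrite('pics/ov.png',cv2.resize(np.hstack([a,b]),(800,400)))
E
```

```text
(no output)
```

View pics/ov.png

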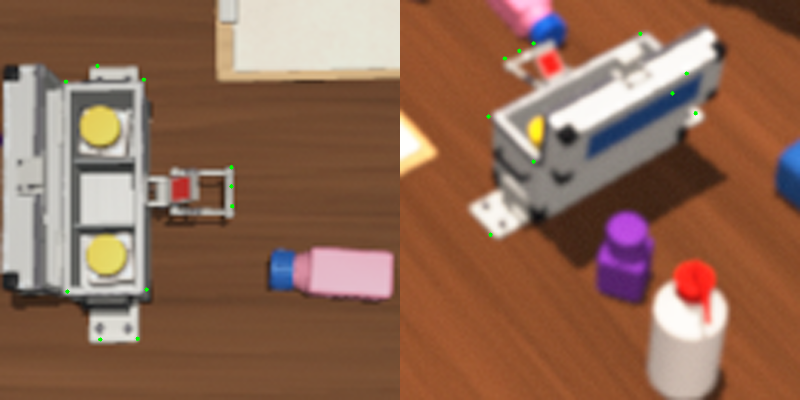

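Emit:
play_rows --moves '[[[0,0.003,-0.008,0,-1],[0,0.004,-0.014,0,-1],[0,0.004,-0.016,0,-1],[0,0.004,-0.016,0,-1],[0,0.004,-0.016,0,-1],[0,0.002,-0.012,0,-1],[0,0,-0.01,0,-1],[0,0,-0.004,0,-1],[0,0,0,0,-1],[0,0,0,0,-1]]]'

```text
time: 11.7
tool_pos: [0.5635, 0.1423, 0.2698]
tool_rot: [0.887, 1.556, -0.65]
contact_force: [-1.4, -0.1, -1.5]
opening: 0.0394
```

Run:
```python
from h import *
plan([.5625,0.137,.2],.036)
snap('wrist','w8'); snap('scene','s8')
```

```text
t 11.7 tcp [0.5635 0.1423 0.2698] F [-1.3622 -0.115  -1.5158] open 0.0394 q6 0.0889944903811582
toolx [ 0.0119 -0.009  -0.9999] tooly [0.9994 0.0338 0.0115] toolz [ 0.0337 -0.9994  0.0094] jaw heading 0.033838550156323276
shift tool mm [69.8484 -2.0184  4.6229]
turn deg about tool x -0.12384195367188133 (alt 179.87615804632813 )
```

View pics/w8.png

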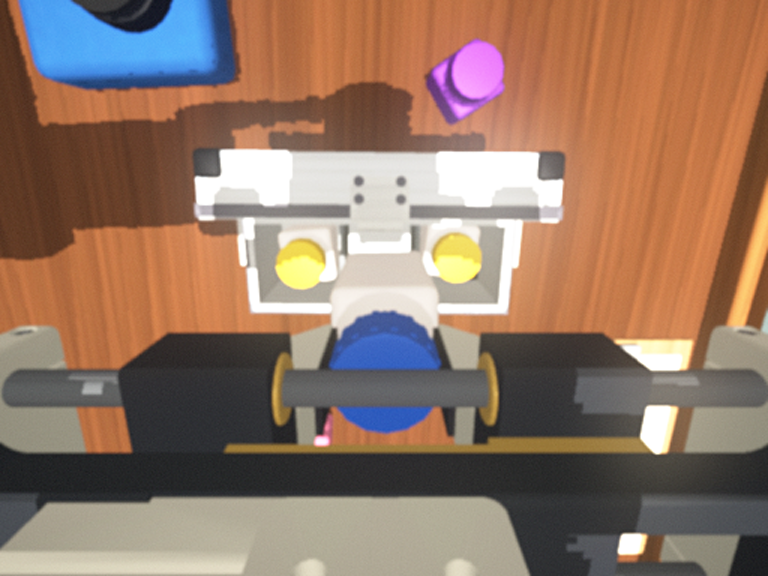

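View pics/s8.png

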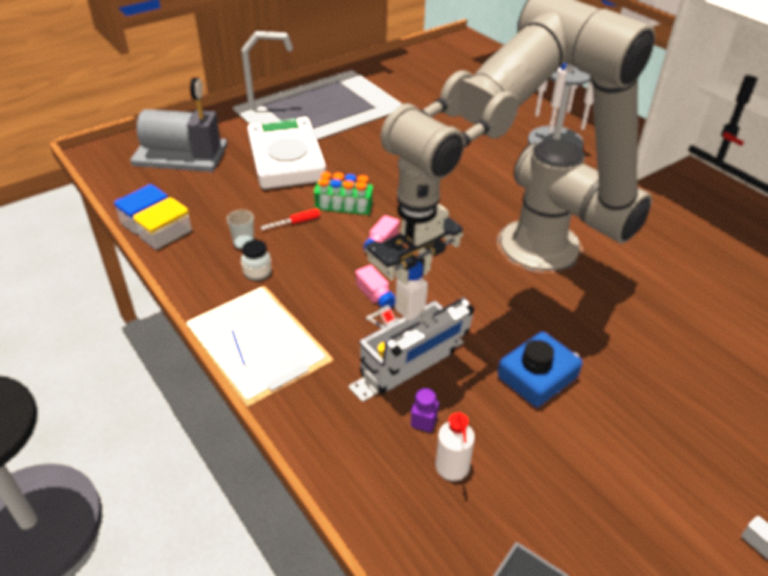

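Run:
```python
from h import *
c=robot.get_calibration('wrist')
P=lambda x,y,z:atz(c,(x/1.5,y/1.5),z)
a=P(247.5,313,.11);b=P(509.5,312.5,.11);print(a,b,np.linalg.norm(a-b),np.arctan2(b[1]-a[1],b[0]-a[0]),(a+b)/2)
im=cv2.imread('pics/w8_raw.png'); cv2.imwrite('pics/w8z.png',cv2.resize(im[90:230,120:390],None,fx=2.9,fy=2.9,interpolation=cv2.INTER_CUBIC))
s=robot.observe();R=Ro.from_euler('xyz',s['tool_rot']).as_matrix()
g=s['tool_pos']-.019*R[:,0];y=R[:,1];z=R[:,2]
print(proj(c,[g+[0,0,-.113]-.024*z-.024*y,g+[0,0,-.113]-.024*z+.024*y])*1.5)
```

```text
[0.4561 0.0968 0.11  ] [0.6716 0.1034 0.11  ] 0.21562867387040616 0.03095662981064338 [0.5639 0.1001 0.11  ]
[[341.5154 249.2978]
 [418.5125 249.3025]]
```

View pics/w8z.png

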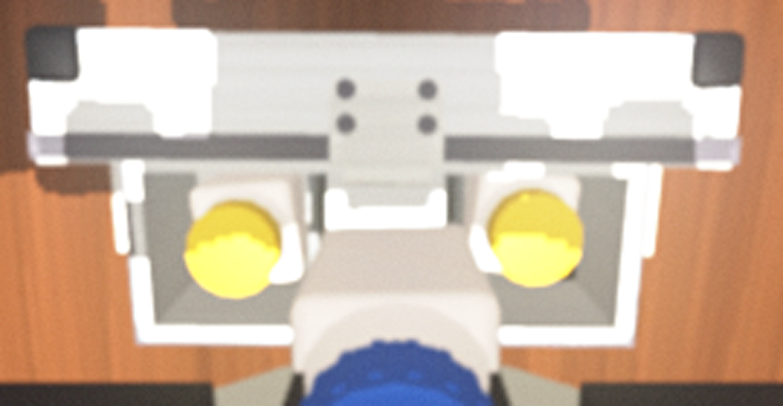

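Emit:
play_rows --moves '[[[0,-0.002,0.001,0,-1],[0.005,-0.002,0.001,0,-1],[0.015,0,0,0,-1],[0.015,0,0,0,-1],[0.015,0,0,0,-1],[0.01,0,0,0,-1],[0.005,0,0,0,-1],[0,0,0,0,-1],[0,0,0,0,-1],[0,0,0,0,-1]]]'

```text
time: 12.8
tool_pos: [0.5602, 0.1359, 0.2031]
tool_rot: [0.975, 1.553, -0.567]
contact_force: [0.3, 0.4, -2.6]
opening: 0.0397
```

```bash
sed -i 's/^C0=.*/C0=np.array([.5625,.1385,0.]);YAW=.035/' h.py
python3 - <<'E'
from h import *
plan([.5615,0.1385,.108],.035)
snap('wrist','w9')
E
```

```text
t 12.8 tcp [0.5602 0.1359 0.2031] F [ 0.3341  0.3954 -2.6074] open 0.0397 q6 0.08566578455366414
toolx [ 0.0146 -0.0093 -0.9998] tooly [0.9995 0.029  0.0144] toolz [ 0.0288 -0.9995  0.0097] jaw heading 0.02896089293884553
shift tool mm [95.1059  0.0077 -3.5353]
turn deg about tool x -0.3460153466318076 (alt 179.65398465336818 )
```

View pics/w9.png

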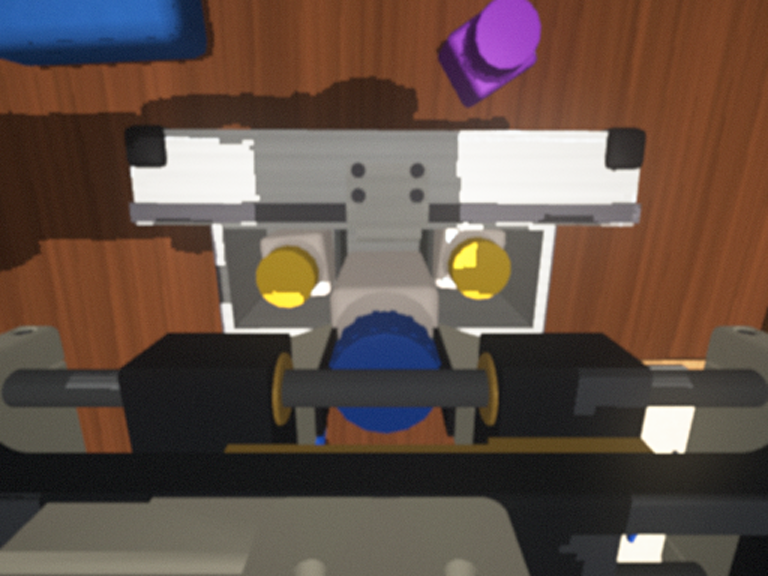

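Run:
```python
from h import *
c=robot.get_calibration('wrist')
P=lambda x,y,z:atz(c,(x/1.5,y/1.5),z)
a=P(225,332,.11);b=P(544,331,.11);print(a,b,np.linalg.norm(a-b),np.arctan2(b[1]-a[1],b[0]-a[0]),(a+b)/2+[-.0014,.039,0])
```

```text
[0.4597 0.1026 0.11  ] [0.6697 0.108  0.11  ] 0.21005435565544378 0.026069174179667823 [0.5633 0.1443 0.11  ]
```

Run:
```python
from h import *
im=cv2.imread('pics/w9_raw.png'); cv2.imwrite('pics/w9z.png',cv2.resize(im[130:240,140:380],None,fx=3.3,fy=3.3,interpolation=cv2.INTER_CUBIC))
```

```text
(no output)
```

View pics/w9z.png

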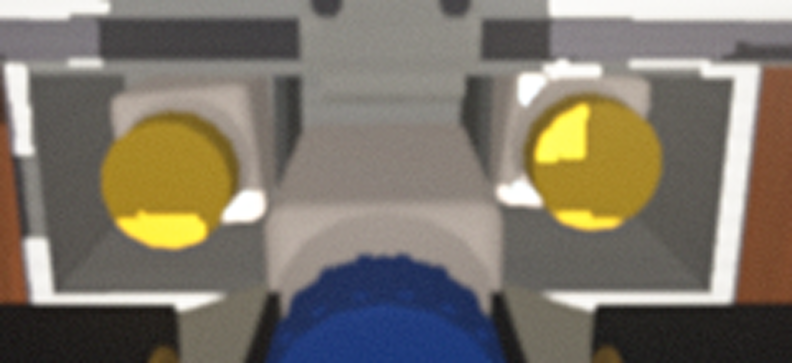

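Run:
```python
from h import *
c=robot.get_calibration('wrist')
a=atz(c,(156.7,218.2),.11);b=atz(c,(356.7,217.4),.11);print(a,b,np.linalg.norm(a-b),(a+b)/2+[-.0012,.033,0])
# bottle bottom far corners in image: zoom (300,125),(463,125)
s=robot.observe();R=Ro.from_euler('xyz',s['tool_rot']).as_matrix();g=s['tool_pos']-.019*R[:,0]
print('base far pred zoom',(proj(c,[g+R[:,0]*.113-.024*R[:,2]+k*.024*R[:,1] for k in(-1,1)])-[140,130])*3.3)
print(atz(c,(140+300/3.3,130+125/3.3),.109),atz(c,(140+463/3.3,130+125/3.3),.109))
```

```text
[0.4665 0.106  0.11  ] [0.6633 0.1114 0.11  ] 0.19685915515232325 [0.5637 0.1417 0.11  ]
base far pred zoom [[294.0612 123.0679]
 [463.2744 123.0676]]
[0.5388 0.1578 0.109 ] [0.585 0.159 0.109]
```

Emit:
play_rows --moves '[[[0,0,-0.003,-0.4,-1],[0.005,0,-0.002,0,-1],[0.012,0,0,0,-1],[0.013,0,0,0,-1],[0.013,0,0,0,-1],[0.013,0,0,0,-1],[0.01,0,0,0,-1],[0.004,0,0,0,-1],[0,0,0,0,-1],[0,0,0,0,-1]]]'

```text
time: 13.85
tool_pos: [0.5609, 0.1413, 0.1273]
tool_rot: [0.978, 1.553, -0.555]
contact_force: [0.0, -0.4, -2.5]
opening: 0.0396
```

Run:
```python
from h import *
plan([.562,0.1395,.108],.035)
snap('wrist','w10')
```

```text
t 13.85 tcp [0.5609 0.1413 0.1273] F [ 0.0234 -0.4375 -2.503 ] open 0.0396 q6 0.08856338405150689
toolx [ 0.015  -0.0093 -0.9998] tooly [0.9992 0.0377 0.0146] toolz [ 0.0376 -0.9992  0.0098] jaw heading 0.03775840980709463
shift tool mm [19.3363  0.7386  1.6656]
turn deg about tool x 0.15804524011401153 (alt -179.841954759886 )
```

View pics/w10.png

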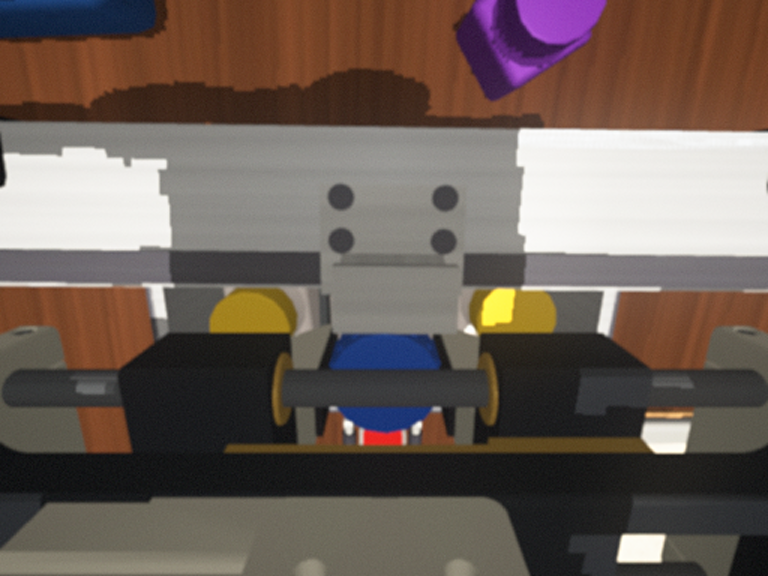

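Emit:
play_rows --moves '[[[0.004,0,0.001,0,-1],[0.005,0,0,0,-1],[0.004,0,0,0,-1],[0.002,0,0,0,-1],[0.001,0,0,0,-1],[0.001,0,0,0,-1],[0.001,0,0,0,-1],[0.0,0,0,0,-1],[0,0,0,0,-1],[0,0,0,0,-1]]]'

```text
time: 14.9
tool_pos: [0.5624, 0.1402, 0.1096]
tool_rot: [1.088, 1.55, -0.445]
contact_force: [-1.0, 0.7, -3.3]
opening: 0.0393
```

Run:
```python
from h import *
plan([.562,0.1395,.108],.035)
```

```text
t 14.9 tcp [0.5624 0.1402 0.1096] F [-0.9513  0.7179 -3.3452] open 0.0393 q6 0.08692282872611228
toolx [ 0.0186 -0.0089 -0.9998] tooly [0.9991 0.0377 0.0183] toolz [ 0.0375 -0.9992  0.0096] jaw heading 0.03772553793042546
shift tool mm [ 1.5626 -0.4172  0.6226]
turn deg about tool x 0.15616182031619663 (alt -179.84383817968381 )
```

Emit:
play_rows --moves '[[[0.001,0,0,0,-1],[0.001,0,0,0,-1],[0.001,0,0,0,-1],[0,0,0,0,-1],[0,0,0,0,0.2],[0,0,0,0,0.2],[0,0,0,0,0.2],[0,0,0,0,0.2],[0,0,0,0,0.2],[0,0,0,0,0.2]]]'

```text
time: 15.9
tool_pos: [0.5639, 0.1402, 0.109]
tool_rot: [1.182, 1.546, -0.351]
contact_force: [0.3, -0.6, 0.1]
opening: 0.0549
```

Run:
```python
from h import *
plan([.562,0.1395,.25],.035); snap('wrist','w11')
```

```text
t 15.9 tcp [0.5639 0.1402 0.109 ] F [ 0.3391 -0.5926  0.0557] open 0.0549 q6 0.08693036562402248
toolx [ 0.0233 -0.0085 -0.9997] tooly [0.999  0.0378 0.0229] toolz [ 0.0376 -0.9993  0.0094] jaw heading 0.037792944446184265
shift tool mm [-141.0257    1.2984    1.9608]
turn deg about tool x 0.16002392918086208 (alt -179.83997607081915 )
```

View pics/w11.png

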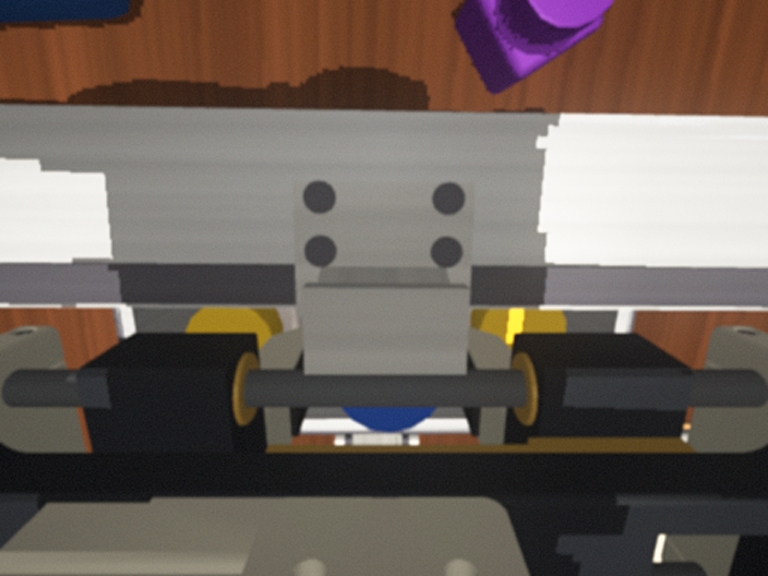

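Emit:
play_rows --moves '[[[-0.01,0,0,0,0.2],[-0.03,0,0,0,0.2],[-0.04,0,0,0,0.2],[-0.04,0,0,0,0],[-0.01,0,-0.02,0,-0.5],[0,0,-0.03,0,-1],[0,0,-0.035,0,-1],[0,0,-0.035,0,-1],[0,0,-0.02,0,-1],[0,0,0,0,-1]]]'

```text
time: 16.95
tool_pos: [0.5558, 0.2854, 0.2515]
tool_rot: [1.345, 1.54, -0.192]
contact_force: [-0.1, -0.8, -0.8]
opening: 0.0041
```

```bash
cat >> h.py <<'E'
def planc(p,**k):
    s=robot.observe(); q=(np.array(s['tool_pos'])-C0)@Ro.from_euler('z',YAW).as_matrix()
    print('TCP in case mm',q*1000); plan(W(p)[0],YAW)
E
python3 - <<'E'
from h import *
planc([0,.135,.158]); snap('wrist','w12'); snap('scene','s12')
E
```

```text
TCP in case mm [ -1.5159 147.0283 251.4926]
t 16.95 tcp [0.5558 0.2854 0.2515] F [-0.0768 -0.7742 -0.8278] open 0.0041 q6 0.3280016821161267
toolx [ 0.0301 -0.0058 -0.9995] tooly [0.999  0.0345 0.0299] toolz [ 0.0343 -0.9994  0.0069] jaw heading 0.03451212066008575
shift tool mm [93.5768 -1.2717 11.385 ]
turn deg about tool x -0.027953427088720357 (alt 179.97204657291127 )
```

View pics/s12.png

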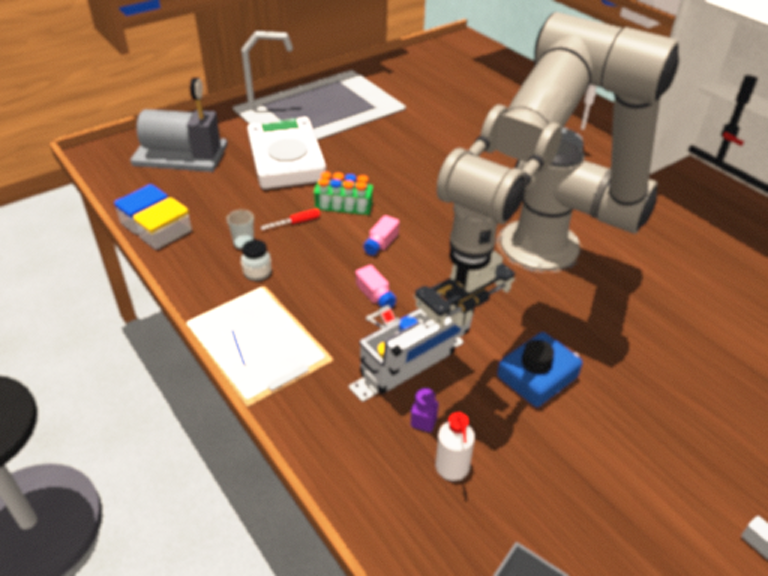

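View pics/w12.png

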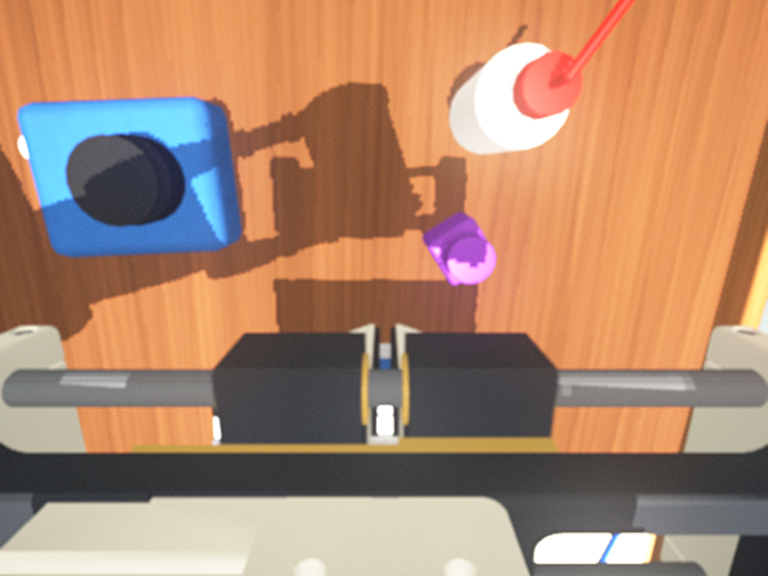

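Emit:
play_rows --moves '[[[0.01,0,0,0,-1],[0.02,0,0,0,-1],[0.025,0,0,0,-1],[0.02,0,0,0,-1],[0.012,0,0,0,-1],[0.004,0,0.006,0,-1],[0,0,0.01,0,-1],[0,0,0.012,0,-1],[0,0,0.012,0,-1],[-0.002,0,0.012,0,-1]]]' --grip_force 15

```text
time: 18.05
tool_pos: [0.5629, 0.2202, 0.1619]
tool_rot: [1.425, 1.535, -0.121]
contact_force: [-0.8, 8.7, 6.5]
opening: 0.0003
```

Run:
```python
from h import *
planc([0,.03,.19])
```

```text
TCP in case mm [  3.2333  81.6549 161.9173]
t 18.05 tcp [0.5629 0.2202 0.1619] F [-0.8329  8.7338  6.5056] open 0.0003 q6 0.2344409561112888
toolx [ 0.0353 -0.0043 -0.9994] tooly [0.9991 0.0241 0.0352] toolz [ 0.0239 -0.9997  0.0052] jaw heading 0.024115542571841495
shift tool mm [-27.8923  -1.6808  51.8315]
turn deg about tool x -0.623633472923305 (alt 179.3763665270767 )
```

Emit:
play_rows --moves '[[[-0.006,0,0.008,0,-1],[-0.006,0,0.01,0,-1],[-0.006,0,0.01,0,-1],[-0.006,0,0.01,-0.3,-1],[-0.004,0,0.012,-0.3,-1],[-0.002,0,0.012,0,-1],[0,0,0.012,0,-1],[0,0,0.012,0,-1],[0,0,0.005,0,-1],[0,0,0,0,-1]]]'

```text
time: 19.05
tool_pos: [0.5653, 0.1176, 0.1974]
tool_rot: [1.418, 1.531, -0.121]
contact_force: [-1.3, -1.0, -0.8]
opening: 0.0007
```

Run:
```python
from h import *
planc([0,-.015,.16]); im=snap('scene','s13')
cv2.imwrite('pics/s13z.png',cv2.resize(im[150:290,190:340,::-1],None,fx=4,fy=4,interpolation=cv2.INTER_CUBIC))
```

```text
TCP in case mm [  2.054  -20.9991 197.4227]
t 19.05 tcp [0.5653 0.1176 0.1974] F [-1.2612 -0.9843 -0.8251] open 0.0007 q6 0.04761460209901565
toolx [ 0.0395 -0.0048 -0.9992] tooly [0.9987 0.032  0.0393] toolz [ 0.0318 -0.9995  0.0061] jaw heading 0.03207184847355848
shift tool mm [37.2751 -3.5416 -6.2198]
turn deg about tool x -0.16777072423988396 (alt 179.8322292757601 )
```

View pics/s13z.png

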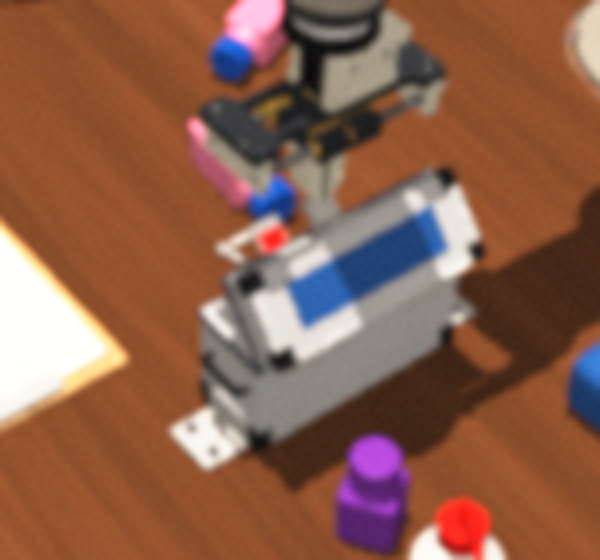

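Emit:
play_rows --moves '[[[-0.012,0,0,0,-1],[-0.006,0,-0.008,0,-1],[0,0,-0.012,0,-1],[0,0,-0.014,0,-1],[0,0,-0.008,0,-1],[0.006,0,0,0,-1],[0.008,0,0.002,0,-1],[0.008,0,0.004,0,-1],[0.008,0,0.006,0,-1],[0.008,0,0.006,0,-1]]]'

```text
time: 20.1
tool_pos: [0.5649, 0.1428, 0.1853]
tool_rot: [1.234, 1.523, -0.299]
contact_force: [-12.6, -14.0, 28.0]
opening: 0.0001
```

Run:
```python
from h import *
planc([0,-.02,.15])
```

```text
TCP in case mm [  2.595    4.1898 185.3271]
t 20.1 tcp [0.5649 0.1428 0.1853] F [-12.5943 -13.9717  28.0062] open 0.0001 q6 0.09644833181519138
toolx [ 0.0456 -0.0141 -0.9989] tooly [0.9982 0.0385 0.0451] toolz [ 0.0378 -0.9992  0.0158] jaw heading 0.03856699889885777
shift tool mm [35.5481 -4.2704 23.6215]
turn deg about tool x 0.2043739824323645 (alt -179.79562601756763 )
```

Run:
```python
from h import *
im=snap('scene','s14'); snap('wrist','w14')
cv2.imwrite('pics/s14z.png',cv2.resize(im[150:290,190:340,::-1],None,fx=4,fy=4,interpolation=cv2.INTER_CUBIC))
print(robot.observe()['contact_force'])
```

```text
[ -8.8044 -13.1093  24.028 ]
```

View pics/s14z.png

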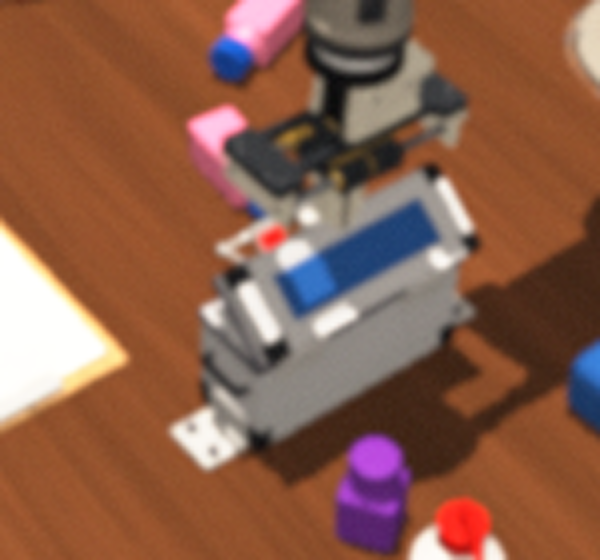

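View pics/w14.png

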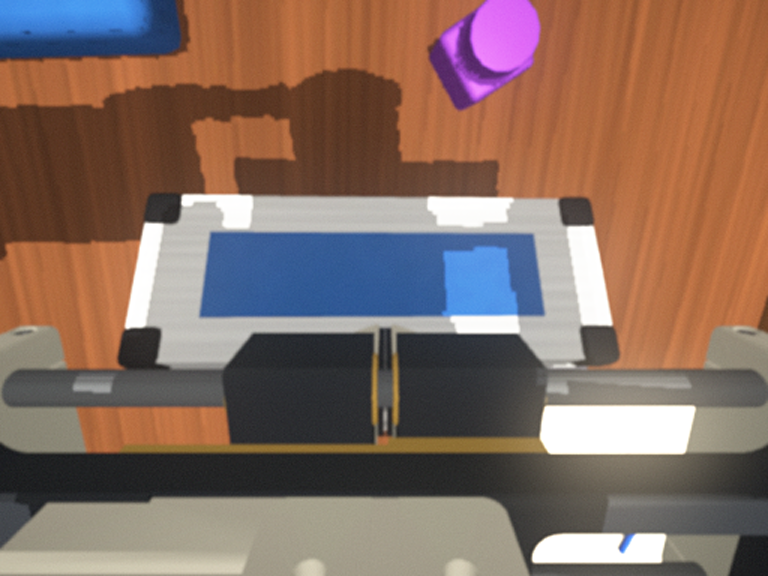

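Emit:
play_rows --moves '[[[-0.012,0,0.001,0,-1],[-0.015,0,0,0,-1],[0,0,-0.015,0,-1],[0,0,-0.018,0,-1],[0,0,-0.01,0,-1],[0.005,0,-0.004,0,-1],[0.008,0,0,0,-1],[0.008,0,0,0,-1],[0,0,0,0,-1],[0,0,0,0,-1]]]'

```text
time: 21.2
tool_pos: [0.5614, 0.1842, 0.1814]
tool_rot: [1.063, 1.529, -0.478]
contact_force: [0.6, 0.2, -1.2]
opening: 0.0002
```

Run:
```python
from h import *
planc([0,.03,.17])
```

```text
TCP in case mm [  0.4789  45.7406 181.4337]
t 21.2 tcp [0.5614 0.1842 0.1814] F [ 0.5755  0.1903 -1.2037] open 0.0002 q6 0.18149132067106966
toolx [ 0.0367 -0.019  -0.9991] tooly [0.9989 0.0302 0.0361] toolz [ 0.0295 -0.9994  0.0201] jaw heading 0.030226260367209185
shift tool mm [11.7257 -0.8164 15.5102]
turn deg about tool x -0.27351513345323897 (alt 179.72648486654677 )
```

Emit:
play_rows --moves '[[[0.002,0,0.004,0,-1],[0.003,0,0.006,0,-1],[0.004,0,0.006,0,-1],[0.004,0,0.006,0,-1],[0.004,0,0.006,0,-1],[0.004,0,0.006,0,-1],[0.003,0,0.006,0,-1],[0.003,0,0.006,0,-1],[0.003,0,0.006,0,-1],[0.002,0,0.006,0,-1]]]'

```text
time: 22.2
tool_pos: [0.5652, 0.1199, 0.1493]
tool_rot: [1.104, 1.527, -0.439]
contact_force: [0.4, 0.6, 1.4]
opening: 0.0004
```

Run:
```python
from h import *
planc([0,-.02,.148])
im=snap('scene','s15')
cv2.imwrite('pics/s15z.png',cv2.resize(im[150:290,190:340,::-1],None,fx=4,fy=4,interpolation=cv2.INTER_CUBIC))
```

```text
TCP in case mm [  2.0789 -18.6748 149.2999]
t 22.2 tcp [0.5652 0.1199 0.1493] F [0.4421 0.5789 1.3503] open 0.0004 q6 0.07077463656190396
toolx [ 0.0393 -0.0184 -0.9991] tooly [0.9988 0.0289 0.0388] toolz [ 0.0282 -0.9994  0.0196] jaw heading 0.02897424460172743
shift tool mm [ 1.2446 -2.1197  1.3136]
turn deg about tool x -0.34525035269918947 (alt 179.6547496473008 )
```

View pics/s15z.png

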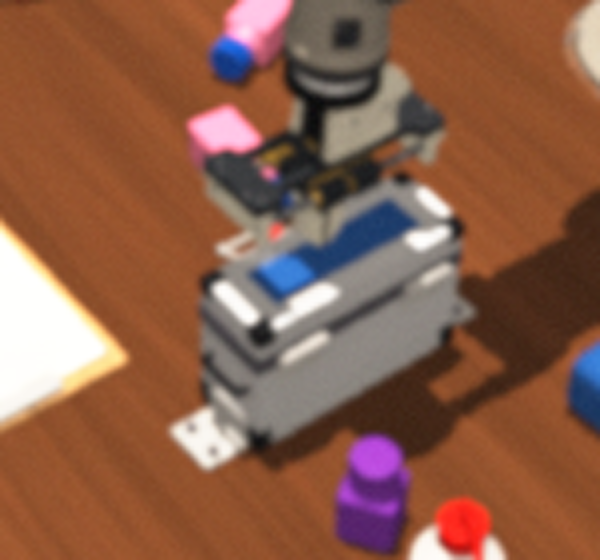

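Emit:
play_rows --moves '[[[0.002,0,0,0,-1],[0.003,0,0,0,-1],[0.003,0,0,0,-1],[0.003,0,0,0,-1],[0.002,0,0,0,-1],[0.002,0,0,0,-1],[-0.005,0,0,0,-1],[-0.01,0,0,0,-1],[-0.03,0,0.02,0,-1],[-0.04,0,0.04,0,0]]]'

```text
time: 23.25
tool_pos: [0.5606, 0.0662, 0.2297]
tool_rot: [1.101, 1.529, -0.435]
contact_force: [0.4, -0.3, 0.5]
opening: 0.0052
```

Run:
```python
from h import *
planc([0,-.124,.2])
im=snap('scene','s16')
cv2.imwrite('pics/s16z.png',cv2.resize(im[150:290,190:340,::-1],None,fx=4,fy=4,interpolation=cv2.INTER_CUBIC))
snap('wrist','w16')
```

```text
TCP in case mm [ -4.4158 -72.1771 229.6723]
t 23.25 tcp [0.5606 0.0662 0.2297] F [ 0.3594 -0.282   0.4769] open 0.0052 q6 -0.037799836592557895
toolx [ 0.0382 -0.0177 -0.9991] tooly [0.9987 0.0349 0.0375] toolz [ 0.0342 -0.9992  0.0191] jaw heading 0.034933035329061175
shift tool mm [30.7997  3.303  51.2448]
turn deg about tool x -0.003836793021276009 (alt 179.9961632069787 )
```

View pics/s16z.png

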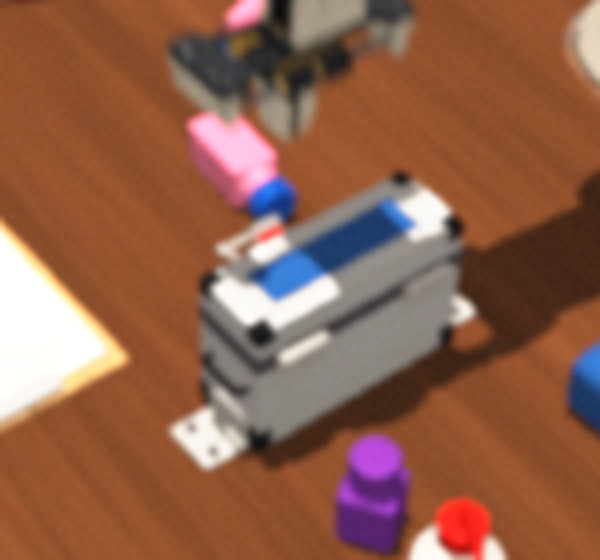

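View pics/w16.png

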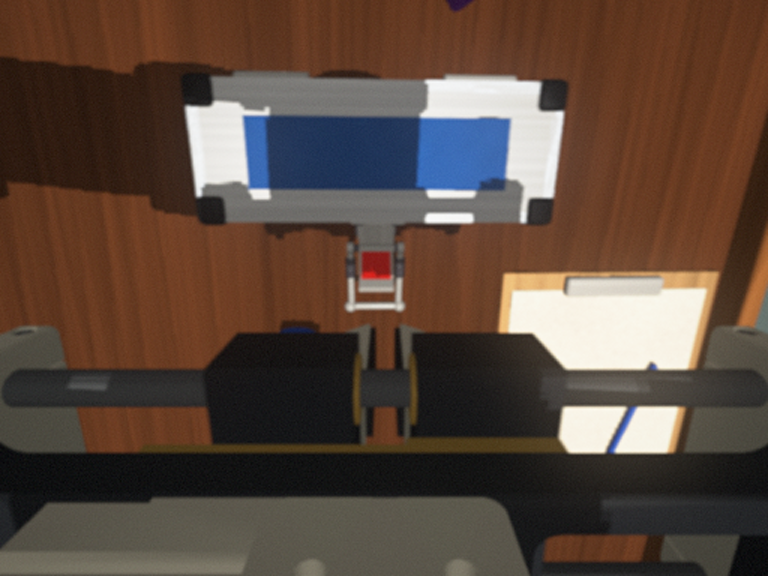

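Run:
```python
from h import *
im=cv2.imread('pics/w16_raw.png'); cv2.imwrite('pics/w16z.png',cv2.resize(im[30:230,110:390],None,fx=2.8,fy=2.8,interpolation=cv2.INTER_CUBIC))
c=robot.get_calibration('wrist'); R=Ro.from_euler('z',YAW).as_matrix()
P=lambda x,y,z:((atz(c,(x/1.5,y/1.5),z)-C0)@R*1000, atz(c,(x/1.5,y/1.5),z))
print('lid front L,R',P(197,222,.148),P(551,222,.148)); print('lid back',P(183,77,.148),P(566,80,.148))
print('bar ends',P(350,307,.079),P(401.5,307,.079))
print('handle',P(376,255,.115))
```

```text
lid front L,R (array([-104.0673,  -33.92  ,  148.    ]), array([0.4597, 0.101 , 0.148 ])) (array([105.8373, -36.6184, 148.    ]), array([0.6696, 0.1056, 0.148 ]))
lid back (array([-100.9599,   42.2941,  148.    ]), array([0.4601, 0.1772, 0.148 ])) (array([105.3317,  41.484 , 148.    ]), array([0.6663, 0.1836, 0.148 ]))
bar ends (array([ -20.0566, -113.4263,   79.    ]), array([0.5464, 0.0244, 0.079 ])) (array([  21.6942, -114.4276,   79.    ]), array([0.5882, 0.0249, 0.079 ]))
handle (array([  0.4604, -62.7043, 115.    ]), array([0.5652, 0.0759, 0.115 ]))
```

View pics/w16z.png

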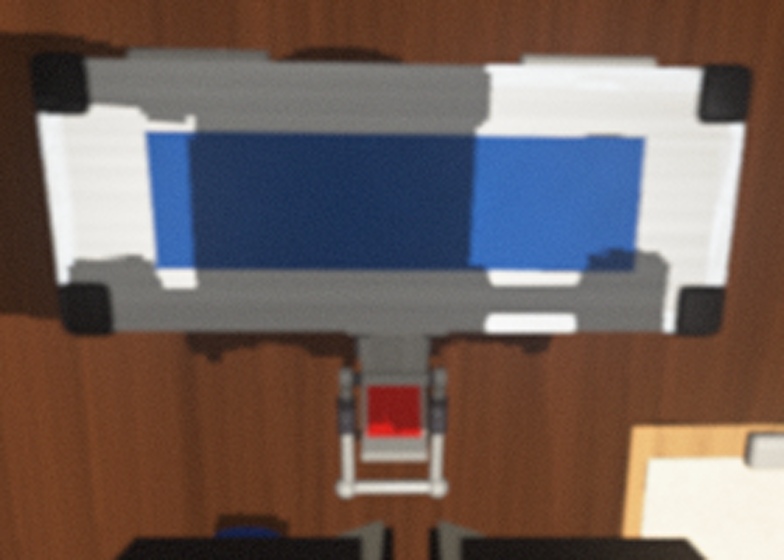

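Run:
```python
from h import *
ct=robot.get_calibration('top');cs=robot.get_calibration('scene');cw=robot.get_calibration('wrist')
def tri(obs):
    A=np.zeros((3,3));b=np.zeros(3)
    for c,p in obs:
        o,d=ray(c,p);M=np.eye(3)-np.outer(d,d);A+=M;b+=M@o
    X=np.linalg.solve(A,b); return X,[np.round(proj(c,[X])[0]-p,1) for c,p in obs]
L=[(ct,(244.8,182.8)),(cs,(251.8,207.2))]
print('bar ts',tri(L)); print('bar tsw',tri(L+[(cw,(376/1.5,307/1.5))])); print('bar tw',tri([L[0],(cw,(376/1.5,307/1.5))]));
```

```text
bar ts (array([0.5589, 0.0157, 0.0705]), [array([-0.7,  0.8]), array([-0.9, -0.1])])
bar tsw (array([0.5624, 0.0183, 0.0715]), [array([-1.5, -0.4]), array([-1.3,  0.5]), array([-4.4,  2.7])])
bar tw (array([0.5669, 0.0137, 0.047 ]), [array([ 0.2, -0.6]), array([-1.3, -0.5])])
```

Emit:
play_rows --moves '[[[0,0.001,0.01,0,1],[0.01,0.001,0.015,0,1],[0.025,0,0.014,0,1],[0.028,0,0.005,0,1],[0.028,0,0,0,1],[0.02,0,0,0,1],[0.006,0,0,0,1],[0.0,0,0,0,1],[0,0,0,0,1],[0,0,0,0,1]]]'

```text
time: 24.35
tool_pos: [0.5703, 0.0109, 0.1071]
tool_rot: [1.097, 1.526, -0.444]
contact_force: [0.2, 0.2, 0.0]
opening: 0.0901
```

```bash
sed -i 's/^C0=.*/C0=np.array([.563,.140,0.]);YAW=.035/' h.py
python3 - <<'E'
from h import *
planc([0,-.12,.06])
im=snap('scene','s17'); snap('wrist','w17')
cv2.imwrite('pics/s17z.png',cv2.resize(im[150:290,190:340,::-1],None,fx=4,fy=4,interpolation=cv2.INTER_CUBIC))
c=robot.get_calibration('wrist')
s=robot.observe();R=Ro.from_euler('xyz',s['tool_rot']).as_matrix();g=s['tool_pos']-.019*R[:,0]
print('gp',proj(c,[g])*1.5)
for y in (-.115,-.12,-.125):
  print(y,proj(c,W([[-.021,y,.079],[.021,y,.079]]))*1.5)
E
```

```text
TCP in case mm [   2.7312 -129.2796  107.1289]
t 24.35 tcp [0.5703 0.0109 0.1071] F [0.228  0.1657 0.0067] open 0.0901 q6 -0.12718290602620855
toolx [ 0.0402 -0.0191 -0.999 ] tooly [0.9988 0.0301 0.0396] toolz [ 0.0293 -0.9994  0.0203] jaw heading 0.030120987863688477
shift tool mm [ 46.7839  -4.6409 -10.2191]
turn deg about tool x -0.27954680360376155 (alt 179.72045319639625 )
gp [[380.6811 372.0133]]
-0.115 [[328.2395 297.2675]
 [416.8761 295.719 ]]
-0.12 [[328.7063 307.2386]
 [416.6879 305.6205]]
-0.125 [[329.1663 317.0631]
 [416.5024 315.3775]]
```

View pics/w17.png

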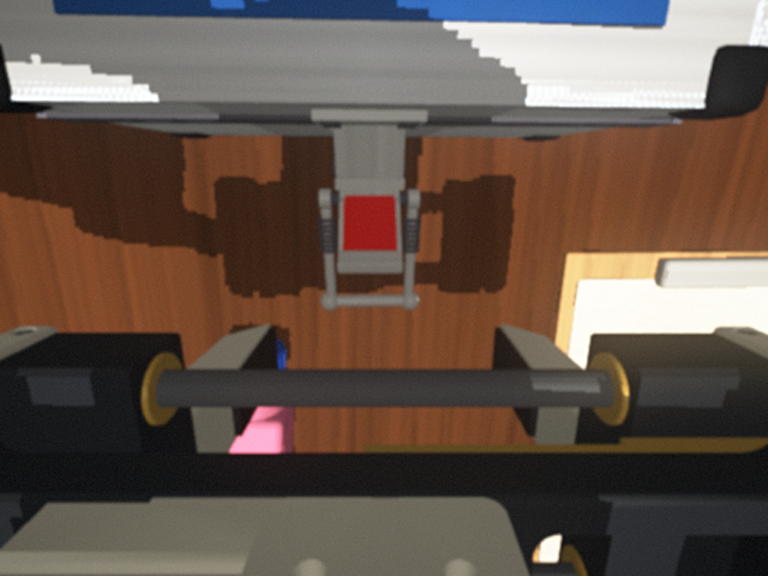

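View pics/s17z.png

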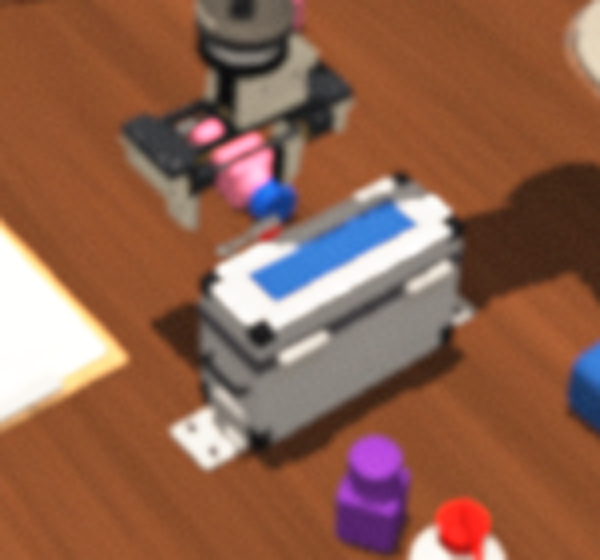

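```bash
cat >> h.py <<'E'
def latch(L,lean):
    tip=np.array([0,-.056-.05*np.sin(L),.072-.05*np.cos(L)])
    p=np.array([0,-.056-.014*np.sin(L-.5),.072-.014*np.cos(L-.5)])
    bar=p+.0555*np.array([0,-np.sin(lean),np.cos(lean)])
    return tip,p,bar
E
python3 - <<'E'
from h import *
c=robot.get_calibration('wrist')
for C0y in(.140,):
 for L in(1.9,2.1,2.2,2.3,2.4,2.5,2.6):
  tip,p,bar=latch(L,.117-L+3.95)
  q=proj(c,W([tip,bar+[-.021,0,0],bar+[.021,0,0],p+[.02,0,0]]))*1.5
  print(L,bar,'tip',q[0],'bar',q[1:3].mean(0),'span',q[2,0]-q[1,0],'piv',q[3])
E
```

```text
1.9 [ 0.     -0.1157  0.0385] tip [372.6695 278.0628] bar [371.6896 275.1572] span 73.73855556617144 piv [414.1352 197.3247]
2.1 [ 0.     -0.1212  0.051 ] tip [372.8222 274.4566] bar [372.0697 290.9925] span 77.20530065670994 piv [414.7988 198.2703]
2.2 [ 0.     -0.123   0.0576] tip [372.8726 270.7077] bar [372.2565 297.9701] span 79.28708784366688 piv [415.1455 198.2857]
2.3 [ 0.     -0.1241  0.0644] tip [372.9028 265.5663] bar [372.4394 304.2037] span 81.61250356027398 piv [415.4981 197.986 ]
2.4 [ 0.     -0.1245  0.0712] tip [372.9104 258.9821] bar [372.617  309.5883] span 84.18954005722998 piv [415.8531 197.3671]
2.5 [ 0.     -0.1242  0.078 ] tip [372.8936 250.9294] bar [372.7874 314.0039] span 87.02501684507911 piv [416.2072 196.4278]
2.6 [ 0.     -0.1233  0.0848] tip [372.8504 241.4143] bar [372.9486 317.3148] span 90.12372961909568 piv [416.5566 195.1704]
```

Run:
```python
from h import *
planc([0.0008,-.1236,.042])
```

```text
TCP in case mm [   2.9146 -129.2392  107.4579]
t 24.45 tcp [0.5704 0.0109 0.1075] F [ 0.7132 -0.0372  0.5765] open 0.0917 q6 -0.1270540923365704
toolx [ 0.041  -0.0192 -0.999 ] tooly [0.9987 0.0301 0.0404] toolz [ 0.0293 -0.9994  0.0204] jaw heading 0.030101430495662263
shift tool mm [65.1894 -4.7852 -6.9611]
turn deg about tool x -0.28066735825004513 (alt 179.71933264174996 )
```

Emit:
play_rows --moves '[[[0.003,-0.002,-0.003,-0.3,1],[0.008,-0.002,-0.003,0,1],[0.012,-0.001,-0.001,0,1],[0.014,0,0,0,1],[0.014,0,0,0,1],[0.01,0,0,0,1],[0.004,0,0,0,1],[0.0,0,0,0,1],[0,0,0,0,1],[0,0,0,0,1]]]'

```text
time: 25.45
tool_pos: [0.5678, 0.0181, 0.0383]
tool_rot: [1.118, 1.523, -0.416]
contact_force: [-0.1, 0.5, 0.3]
opening: 0.092
```

Run:
```python
from h import *
planc([0.0008,-.1236,.042]); snap('wrist','w18')
c=robot.get_calibration('wrist')
s=robot.observe();R=Ro.from_euler('xyz',s['tool_rot']).as_matrix();g=s['tool_pos']-.019*R[:,0]
print('gp',proj(c,[g])*1.5)
```

```text
TCP in case mm [   0.5427 -121.971    38.3344]
t 25.45 tcp [0.5678 0.0181 0.0383] F [-0.1346  0.5139  0.2841] open 0.092 q6 -0.11770545274083125
toolx [ 0.0437 -0.0193 -0.9989] tooly [0.9984 0.0374 0.0429] toolz [ 0.0365 -0.9991  0.0209] jaw heading 0.037445833588687506
shift tool mm [-3.6165  0.4104  1.7057]
turn deg about tool x 0.14013594202312646 (alt -179.85986405797686 )
gp [[380.8286 372.0469]]
```

View pics/w18.png

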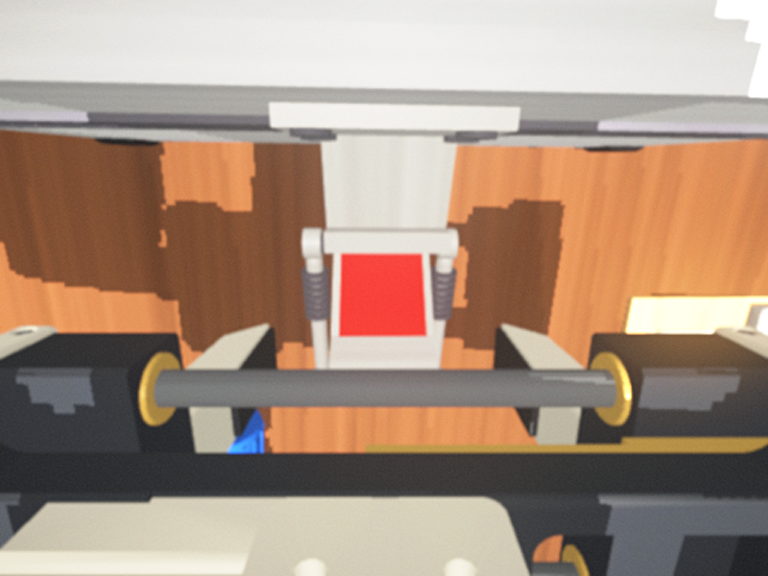

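Emit:
play_rows --moves '[[[-0.003,0,0.002,0,1],[0,0,0.001,0,-1],[0,0,0,0,-1],[0,0,0,0,-1],[0,0,0,0,-1],[0,0,0,0,-1],[0,0,0,0,-1],[0,0,0,0,-1],[0,0,0,0,-1],[0,0,0,0,-1]]]' --grip_force 8

```text
time: 26.5
tool_pos: [0.5656, 0.0143, 0.042]
tool_rot: [1.068, 1.527, -0.466]
contact_force: [-1.3, -1.4, 0.5]
opening: 0.0506
```

Run:
```python
from h import *
planc([0.0008,-.1236,.042])
```

```text
TCP in case mm [  -1.7767 -125.7248   42.0223]
t 26.5 tcp [0.5656 0.0143 0.042 ] F [-1.279  -1.374   0.4817] open 0.0506 q6 -0.12351151317186138
toolx [ 0.0395 -0.0199 -0.999 ] tooly [0.9986 0.0368 0.0388] toolz [ 0.0359 -0.9991  0.0213] jaw heading 0.036792195180270514
shift tool mm [ 0.0771  2.5777 -2.1223]
turn deg about tool x 0.10268521989318202 (alt -179.89731478010683 )
```

Emit:
play_rows --moves '[[[-0.006,0,0.001,0,-1],[-0.008,0,0.001,0,-1],[-0.009,0.001,-0.001,0,-1],[-0.008,0,-0.002,0,-1],[-0.008,0.001,-0.003,0,-1],[-0.007,0,-0.004,0,-1],[-0.006,0.001,-0.005,0,-1],[-0.005,0,-0.006,0,-1],[-0.003,0,-0.003,0,-1],[0,0,0,0,-1]]]'

```text
time: 27.5
tool_pos: [0.5645, 0.0412, 0.1072]
tool_rot: [1.075, 1.528, -0.457]
contact_force: [-1.0, 0.2, -2.6]
opening: 0.0506
```

Run:
```python
from h import *
planc([0.0,-.0698-.0,.0745+.0555-.019]); snap('wrist','w19')
im=snap('scene','s19');cv2.imwrite('pics/s19z.png',cv2.resize(im[150:290,190:340,::-1],None,fx=4,fy=4,interpolation=cv2.INTER_CUBIC))
```

```text
TCP in case mm [ -1.999  -98.8081 107.2036]
t 27.5 tcp [0.5645 0.0412 0.1072] F [-0.9809  0.2126 -2.5831] open 0.0506 q6 -0.08050390276437598
toolx [ 0.0382 -0.0188 -0.9991] tooly [0.9986 0.0386 0.0375] toolz [ 0.0379 -0.9991  0.0202] jaw heading 0.03865454096629685
shift tool mm [ -4.3013   2.2457 -28.9195]
turn deg about tool x 0.20938977342647488 (alt -179.79061022657353 )
```

View pics/w19.png

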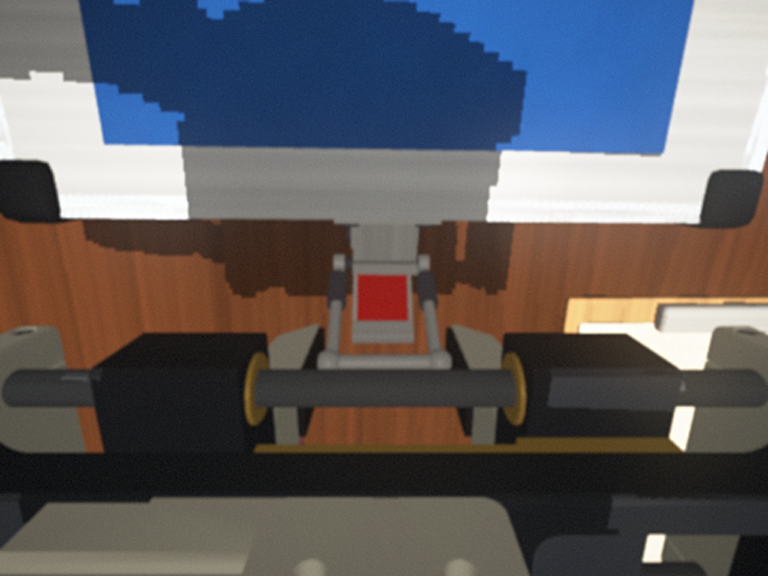

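View pics/s19z.png

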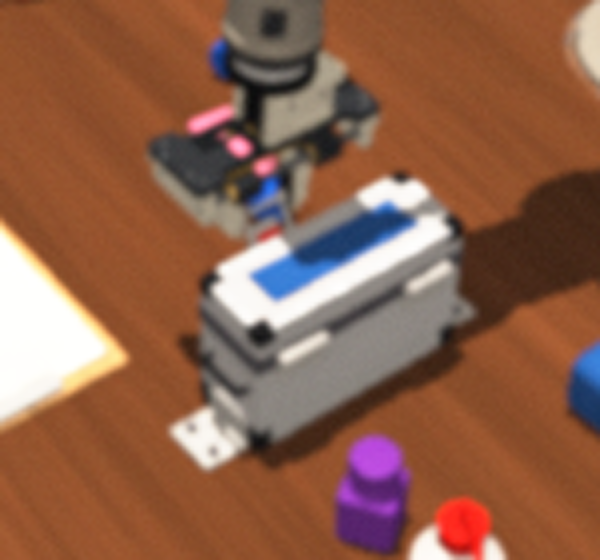

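Emit:
play_rows --moves '[[[0,0.001,-0.004,0,-1],[-0.001,0.001,-0.006,0,-1],[0,0,-0.007,0,-1],[0,0,-0.007,0,-1],[0,0,-0.007,0,-1],[0.001,0,-0.006,0,-1],[0.001,0,-0.004,0,-1],[0,0,0,0,-1],[0,0,0,0,-1],[0,0,0,0,-1]]]'

```text
time: 28.6
tool_pos: [0.5637, 0.0843, 0.1046]
tool_rot: [1.002, 1.531, -0.531]
contact_force: [-2.8, 0.5, 1.2]
opening: 0.0504
```

Run:
```python
from h import *
planc([0.0,-.058,.109]); snap('wrist','w20')
```

```text
TCP in case mm [ -1.2435 -55.6942 104.6266]
t 28.6 tcp [0.5637 0.0843 0.1046] F [-2.8013  0.5301  1.2094] open 0.0504 q6 0.0016975030929694559
toolx [ 0.0343 -0.0201 -0.9992] tooly [0.9987 0.0379 0.0335] toolz [ 0.0372 -0.9991  0.0214] jaw heading 0.03796307116330469
shift tool mm [-4.279   1.3826  2.4018]
turn deg about tool x 0.1697714720542745 (alt -179.8302285279457 )
```

View pics/w20.png

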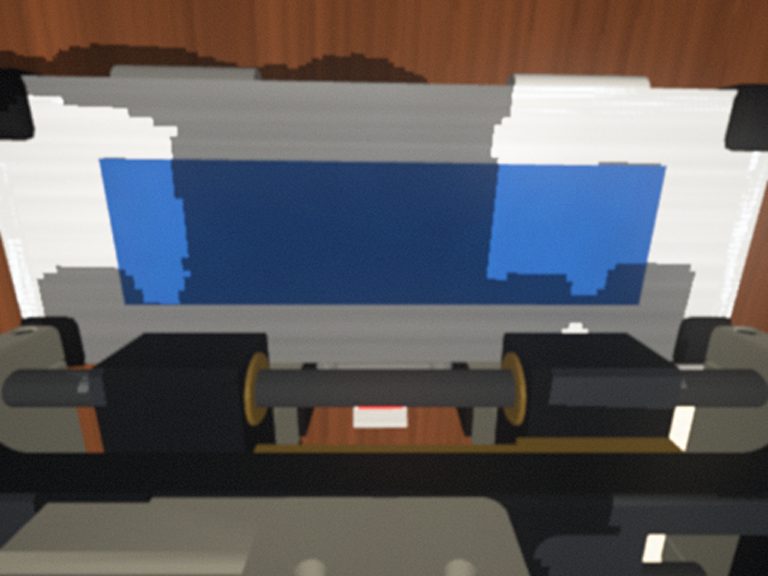

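Emit:
play_rows --moves '[[[0,0,0,0,0.6],[0,0,0,0,0.6],[0,0,0,0,0.6],[0,0,0,0,0.6],[0,0,0,0,0.6],[-0.015,0,0.002,0,0.6],[-0.03,0,0.01,0,0.6],[-0.03,0,0.015,0,0],[-0.02,0,0.015,0,-1],[0,0,0,0,-1]]]'

```text
time: 29.65
tool_pos: [0.5639, 0.0424, 0.2034]
tool_rot: [1.045, 1.527, -0.489]
contact_force: [0.6, 0.4, -0.3]
opening: 0.054
```

Run:
```python
from h import *
planc([0.0,-.095,.13]); snap('wrist','w21');im=cv2.imread('pics/w21_raw.png'); cv2.imwrite('pics/w21z.png',cv2.resize(im[90:240,150:360],None,fx=3.6,fy=3.6,interpolation=cv2.INTER_CUBIC))
im=snap('scene','s21');cv2.imwrite('pics/s21z.png',cv2.resize(im[150:290,190:340,::-1],None,fx=4,fy=4,interpolation=cv2.INTER_CUBIC))
```

```text
TCP in case mm [ -2.5139 -97.5891 203.4142]
t 29.65 tcp [0.5639 0.0424 0.2034] F [ 0.5888  0.3564 -0.3442] open 0.054 q6 -0.08044445132969616
toolx [ 0.0386 -0.0205 -0.999 ] tooly [0.9986 0.0376 0.0378] toolz [ 0.0368 -0.9991  0.022 ] jaw heading 0.037626079663381176
shift tool mm [73.3825 -0.2574 -4.1965]
turn deg about tool x 0.15046328137688111 (alt -179.84953671862314 )
```

View pics/w21z.png

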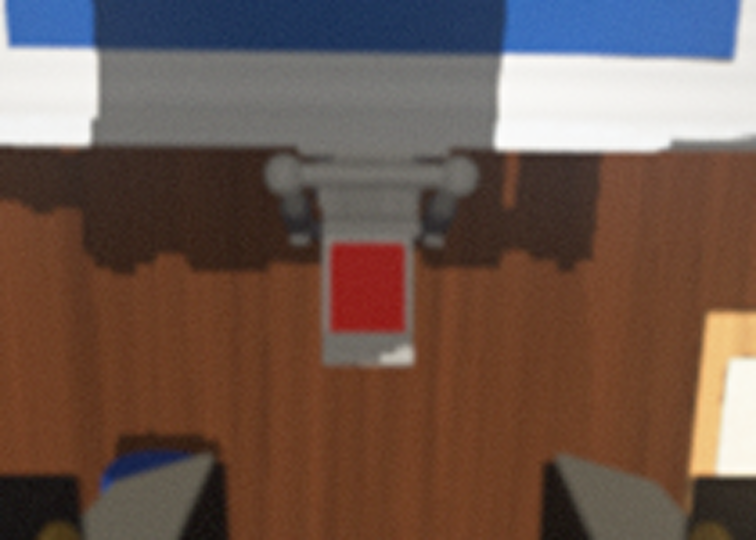

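View pics/s21z.png

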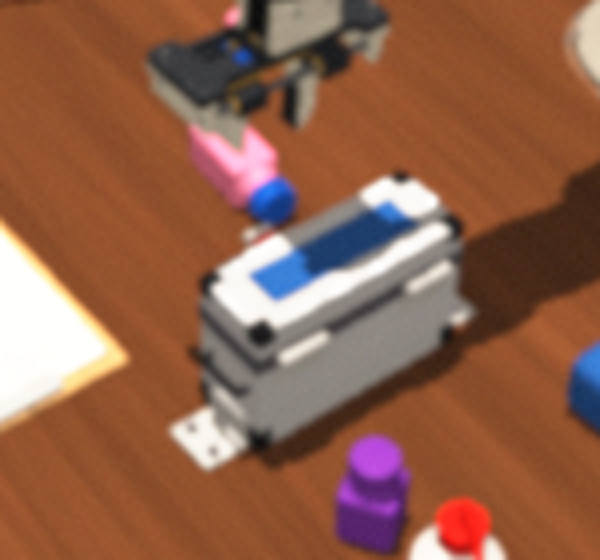

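Run:
```python
from h import *
c=robot.get_calibration('wrist')
ro=lambda x,y:(150+x/3.6-.35,90+y/3.6-.35)
obs=dict(bar=ro(370,173),barL=ro(283,175),barR=ro(458,173),tip=ro(369,365),lidedge=ro(300,150),legpivR=ro(433,240))
print(obs)
R=Ro.from_euler('z',YAW).as_matrix()
for z in(.115,.12,.125,.13): print(z,(atz(c,obs['bar'],z)-C0)@R*1000, np.linalg.norm(atz(c,obs['barL'],z)-atz(c,obs['barR'],z)))
print('lid edge',(atz(c,obs['lidedge'],.148)-C0)@R*1000)
for L in(1.8,2,2.1,2.2,2.3): 
    tip,p,_=latch(L,0); print(L,tip,proj(c,W([tip]))[0],'legpiv',p,proj(c,W([p+[.02,0,0]]))[0])
```

```text
{'bar': (252.42777777777778, 137.70555555555555), 'barL': (228.26111111111112, 138.26111111111112), 'barR': (276.8722222222222, 137.70555555555555), 'tip': (252.15, 191.0388888888889), 'lidedge': (232.98333333333332, 131.31666666666666), 'legpivR': (269.92777777777775, 156.3166666666667)}
0.115 [ -3.3771 -45.7963 115.    ] 0.04250732777326843
0.12 [ -3.4731 -45.274  120.    ] 0.0416223863971398
0.125 [ -3.5691 -44.7518 125.    ] 0.040737445021011266
0.13 [ -3.665  -44.2295 130.    ] 0.039852503644882846
lid edge [-18.5372 -37.6329 148.    ]
1.8 [ 0.     -0.1047  0.0834] [255.1071 191.387 ] legpiv [ 0.     -0.0695  0.0683] [273.5124 155.5552]
2 [ 0.     -0.1015  0.0928] [255.3821 191.0938] legpiv [ 0.    -0.07   0.071] [273.7465 156.4409]
2.1 [ 0.     -0.0992  0.0972] [255.5202 190.1892] legpiv [ 0.     -0.07    0.0724] [273.8715 156.6967]
2.2 [ 0.     -0.0964  0.1014] [255.6568 188.7535] legpiv [ 0.     -0.0699  0.0738] [274.0001 156.8219]
2.3 [ 0.     -0.0933  0.1053] [255.79   186.7746] legpiv [ 0.     -0.0696  0.0752] [274.1314 156.8132]
```

Emit:
play_rows --moves '[[[-0.04,0,0,0,-1],[-0.02,-0.025,-0.032,0,-1],[-0.02,-0.027,-0.034,0,-1],[-0.02,-0.027,-0.034,0,-1],[-0.02,-0.027,-0.034,0,-1],[-0.01,-0.03,-0.036,0,-1],[-0.01,-0.03,-0.036,0,-1],[0,-0.03,-0.038,0,-1],[0,-0.03,-0.038,0,-1],[0,-0.03,-0.038,0,-1]]]'

```text
time: 30.75
tool_pos: [0.2794, 0.3661, 0.3169]
tool_rot: [0.265, 1.548, -1.273]
contact_force: [0.5, 0.8, 0.5]
opening: 0.0002
```

Run:
```python
from h import *
plan([0.05,.70,.35],YAW); print(robot.observe()['qpos'])
```

```text
t 30.75 tcp [0.2794 0.3661 0.3169] F [0.5267 0.7858 0.5358] open 0.0002 q6 0.7353902172616513
toolx [ 0.0068 -0.022  -0.9997] tooly [0.9994 0.0334 0.006 ] toolz [ 0.0332 -0.9992  0.0222] jaw heading 0.033372748192436956
shift tool mm [ -41.9456 -217.9551 -340.5077]
turn deg about tool x -0.09323466077839822 (alt 179.90676533922158 )
[ 0.7666  0.1709  1.5069 -0.0206  1.4742  0.7354]
```

Emit:
play_rows --moves '[[[0,-0.025,-0.04,0,-1],[0,-0.025,-0.042,0,-1],[0,-0.025,-0.042,0,-1],[0,-0.025,-0.042,0,-1],[0,-0.025,-0.042,0,-1],[0,-0.025,-0.042,0,-1],[0,-0.025,-0.042,0,-1],[0,-0.025,-0.042,0,-1],[0,-0.025,-0.042,0,-1],[0,-0.01,-0.045,0,-1]]]'

```text
time: 31.75
tool_pos: [0.0136, 0.7661, 0.2852]
tool_rot: [-0.131, 1.523, -1.655]
contact_force: [0.2, 2.3, 0.5]
opening: 0.0004
```

Run:
```python
from h import *
plan([0.05,.80,.32],YAW); print(robot.observe()['qpos'])
```

```text
t 31.75 tcp [0.0136 0.7661 0.2852] F [0.2198 2.289  0.4928] open 0.0004 q6 1.4065671731156044
toolx [-0.004  -0.0472 -0.9989] tooly [ 0.9989  0.0465 -0.0062] toolz [ 0.0468 -0.9978  0.0469] jaw heading 0.046560989291005
shift tool mm [-36.4662  37.7221 -30.4751]
turn deg about tool x 0.6623958933705232 (alt -179.33760410662947 )
[ 1.4538  0.9176  0.3408 -0.0017  1.9305  1.4066]
```

Emit:
play_rows --moves '[[[0,0,-0.03,0,-1],[0,0,-0.03,0,-1],[0,0,-0.03,0,-1],[0,0,-0.03,0,-1],[0,0,-0.03,0,-1],[0,0,-0.03,0,-1],[0,0,0,0,-1],[0,0,0,0,-1],[0,0,0,0,-1],[0,0,0,0,-1]]]'

```text
time: 32.75
tool_pos: [-0.0036, 0.8407, 0.2201]
tool_rot: [-2.985, 1.541, 1.78]
contact_force: [0.3, 0.0, 0.1]
opening: 0.0005
```

Run:
```python
from h import *
plan([0.05,.80,.32],YAW); print(robot.observe()['qpos'])
```

```text
t 32.75 tcp [-0.0036  0.8407  0.2201] F [0.2745 0.0207 0.0589] open 0.0005 q6 1.4313319566758747
toolx [-0.0062  0.0291 -0.9996] tooly [ 0.9986  0.053  -0.0046] toolz [ 0.0528 -0.9982 -0.0294] jaw heading 0.05300017271071007
shift tool mm [-101.3952   50.9236   40.5491]
turn deg about tool x 1.03133392683024 (alt -178.96866607316977 )
[1.4808 1.1389 0.0367 0.0094 1.9376 1.4313]
```

Emit:
play_rows --moves '[[[-0.01,0,-0.025,0,-1],[-0.01,0,-0.025,0,-1],[-0.01,0,-0.025,0,-1],[-0.01,0,-0.025,0,-1],[-0.01,0,-0.025,0,-1],[-0.01,0,-0.025,0,-1],[0,0,0,0,-1],[0,0,0.01,0,-1],[0,0,0.01,0,-1],[0,0,0.01,0,-1]]]'

```text
time: 33.75
tool_pos: [-0.009, 0.839, 0.2404]
tool_rot: [3.136, 1.424, 1.618]
contact_force: [-0.2, 0.7, 0.2]
opening: 0.0005
```

Run:
```python
from h import *
plan([0.05,.80,.32],YAW); print(robot.observe()['qpos'])
```

```text
t 33.75 tcp [-0.009   0.839   0.2404] F [-0.201   0.6555  0.1768] open 0.0005 q6 1.4330855644120464
toolx [-0.0069  0.1466 -0.9892] tooly [0.9986 0.0523 0.0008] toolz [ 0.0519 -0.9878 -0.1467] jaw heading 0.052340909315167876
shift tool mm [-84.8532  56.9669  29.9441]
turn deg about tool x 0.993560916678219 (alt -179.0064390833218 )
[1.4829 0.9362 0.4287 0.0198 1.6307 1.4331]
```

```bash
cat >> h.py <<'E'
def rows(wps,ns):
    s=robot.observe();R=Ro.from_euler('xyz',s['tool_rot']).as_matrix();p=np.array(s['tool_pos'])
    for w,n in zip(wps,ns):
        d=R.T@(np.array(w)-p)/n; print(n,'rows of',np.round(d,4)); p=np.array(w)
E
python3 - <<'E'
from h import *
t=W([-.002,-.105,.26])[0];print(t); rows([[.02,.80,.28],t,W([-.002,-.105,.125])[0]],[1,21,6])
E
```

```text
[0.5647 0.035  0.26  ]
1 rows of [-0.0451  0.027   0.0343]
21 rows of [-0.0046  0.024   0.0375]
6 rows of [ 0.0223 -0.      0.0033]
```

Emit:
play_rows --moves '[[[-0.035,0.01,0.025,0,-1],[-0.01,0.024,0.036,0,-1],[-0.005,0.024,0.038,0,-1],[-0.005,0.024,0.038,0,-1],[-0.005,0.024,0.038,0,-1],[-0.005,0.024,0.038,0,-1],[-0.005,0.024,0.038,0,-1],[-0.005,0.024,0.038,0,-1],[-0.005,0.024,0.038,0,-1],[-0.005,0.024,0.038,0,-1]]]'

```text
time: 34.75
tool_pos: [0.2397, 0.4641, 0.2697]
tool_rot: [3.123, 1.424, 1.613]
contact_force: [0.6, 0.3, 0.1]
opening: 0.0005
```

Run:
```python
from h import *
t=W([-.002,-.105,.26])[0];plan(t,YAW); rows([t,W([-.002,-.105,.125])[0]],[11,6])
```

```text
t 34.75 tcp [0.2397 0.4641 0.2697] F [0.6069 0.3135 0.1282] open 0.0005 q6 0.7982710704780304
toolx [-0.0061  0.1457 -0.9893] tooly [0.9982 0.0603 0.0027] toolz [ 0.06   -0.9875 -0.1458] jaw heading 0.0602958754183922
shift tool mm [-54.8717 298.478  444.649 ]
turn deg about tool x 1.4493469005626036 (alt -178.5506530994374 )
11 rows of [-0.005   0.0271  0.0404]
6 rows of [ 0.0223 -0.0001  0.0033]
```

Emit:
play_rows --moves '[[[-0.005,0.027,0.04,0.2,-1],[-0.005,0.027,0.04,0.2,-1],[-0.005,0.027,0.04,0.2,-1],[-0.005,0.027,0.04,0.2,-1],[-0.005,0.027,0.04,0.2,-1],[-0.005,0.027,0.04,0.2,-1],[-0.005,0.027,0.04,0.2,-1],[-0.005,0.027,0.04,0,-1],[-0.005,0.027,0.04,0,-1],[-0.005,0.02,0.03,0,-1]]]'

```text
time: 35.75
tool_pos: [0.5268, 0.0676, 0.2659]
tool_rot: [3.089, 1.421, 1.553]
contact_force: [0.5, 1.3, 0.5]
opening: 0.0006
```

Run:
```python
from h import *
planc([-.002,-.105,.125]); snap('wrist','w22');im=cv2.imread('pics/w22_raw.png'); cv2.imwrite('pics/w22z.png',cv2.resize(im[60:240,150:360],None,fx=3.3,fy=3.3,interpolation=cv2.INTER_CUBIC))
```

```text
TCP in case mm [-38.6918 -71.117  265.9348]
t 35.75 tcp [0.5268 0.0676 0.2659] F [0.4614 1.3478 0.5116] open 0.0006 q6 -0.17220379831924326
toolx [ 0.0026  0.149  -0.9888] tooly [0.9994 0.0344 0.0078] toolz [ 0.0352 -0.9882 -0.1488] jaw heading 0.0344253973186383
shift tool mm [134.6056  35.6121  54.4984]
turn deg about tool x -0.03292230853893044 (alt 179.96707769146104 )
```

View pics/w22z.png

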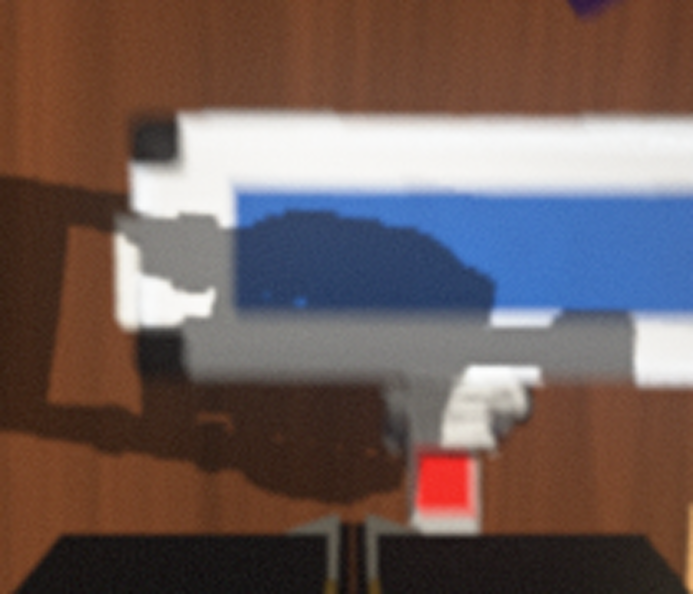

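Emit:
play_rows --moves '[[[0,0.012,0.018,0,-1],[0.005,0.012,0.018,0,-1],[0.015,0.009,0.014,0,-1],[0.022,0.002,0.004,0,-1],[0.024,0,0,0,-1],[0.022,0,0,0,-1],[0.018,0,0,0,-1],[0.012,0,0,0,-1],[0.003,0,0,0,-1],[0,0,0,0,-1]]]'

```text
time: 36.8
tool_pos: [0.5701, 0.0249, 0.1317]
tool_rot: [3.072, 1.424, 1.53]
contact_force: [0.6, -0.5, 0.3]
opening: 0.0006
```

Run:
```python
from h import *
planc([-.002,-.105,.1]); snap('wrist','w23');im=cv2.imread('pics/w23_raw.png'); cv2.imwrite('pics/w23z.png',cv2.resize(im[60:260,150:360],None,fx=3,fy=3,interpolation=cv2.INTER_CUBIC))
c=robot.get_calibration('wrist')
for L in(1.8,2.,2.2):
  tip,p,_=latch(L,0); print(L,tip,proj(c,W([tip]))[0]*1.5)
```

```text
TCP in case mm [   3.0311 -115.3215  131.6547]
t 36.8 tcp [0.5701 0.0249 0.1317] F [ 0.635  -0.4714  0.268 ] open 0.0006 q6 -0.2755873973025719
toolx [ 0.0059  0.1464 -0.9892] tooly [0.9996 0.0281 0.0101] toolz [ 0.0292 -0.9888 -0.1461] jaw heading 0.02806545954775067
shift tool mm [32.7654 -5.4229 -5.5576]
turn deg about tool x -0.39731990077663143 (alt 179.60268009922336 )
1.8 [ 0.     -0.1047  0.0834] [374.6257 304.2759]
2.0 [ 0.     -0.1015  0.0928] [374.3213 301.2449]
2.2 [ 0.     -0.0964  0.1014] [373.9739 293.9572]
```

View pics/w23.png

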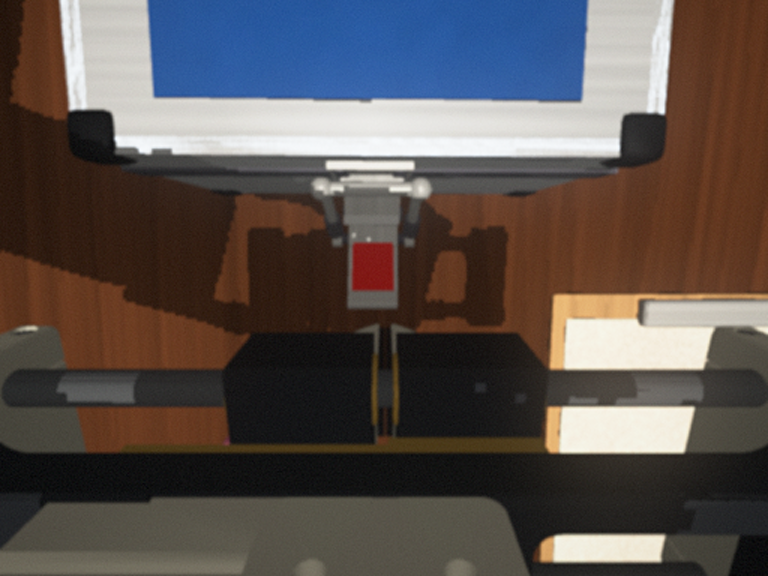

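Run:
```python
from h import *
rows([W([-.001,-.103,.12])[0],W([-.001,-.103,.08])[0],W([-.001,-.103,.057])[0],W([-.001,-.072,.056])[0]],[2,3,4,10])
```

```text
2 rows of [ 0.0068 -0.0022 -0.0052]
3 rows of [ 0.0132 -0.0001  0.0019]
4 rows of [ 0.0057 -0.0001  0.0008]
10 rows of [ 0.0006 -0.     -0.0031]
```

Emit:
play_rows --moves '[[[0.006,-0.002,-0.005,0,-1],[0.008,-0.002,-0.005,0,-1],[0.012,0,0.002,0,-1],[0.013,0,0.002,0,-1],[0.012,0,0.002,0,-1],[0.007,0,0.001,0,-1],[0.006,0,0.001,0,-1],[0.006,0,0.001,0,-1],[0.004,0,0,0,-1],[0,0,0,0,-1]]]' --grip_force 20

```text
time: 37.85
tool_pos: [0.5686, 0.0376, 0.056]
tool_rot: [3.023, 1.424, 1.481]
contact_force: [0.1, 0.9, 1.3]
opening: 0.0005
```

Run:
```python
from h import *
planc([-.001,-.072,.056]);  snap('wrist','w24');im=cv2.imread('pics/w24_raw.png'); cv2.imwrite('pics/w24z.png',cv2.resize(im[60:260,150:360],None,fx=3,fy=3,interpolation=cv2.INTER_CUBIC))
im=snap('scene','s24');cv2.imwrite('pics/s24z.png',cv2.resize(im[150:290,190:340,::-1],None,fx=4,fy=4,interpolation=cv2.INTER_CUBIC))
```

```text
TCP in case mm [   1.9879 -102.528    56.0258]
t 37.85 tcp [0.5686 0.0376 0.056 ] F [0.0728 0.8711 1.2974] open 0.0005 q6 -0.2915105217073749
toolx [ 0.013   0.1455 -0.9893] tooly [0.9995 0.0283 0.0173] toolz [ 0.0305 -0.9889 -0.1451] jaw heading 0.028261996060332813
shift tool mm [  4.3978  -3.1935 -30.1886]
turn deg about tool x -0.3860591880854502 (alt 179.61394081191455 )
```

View pics/w24z.png

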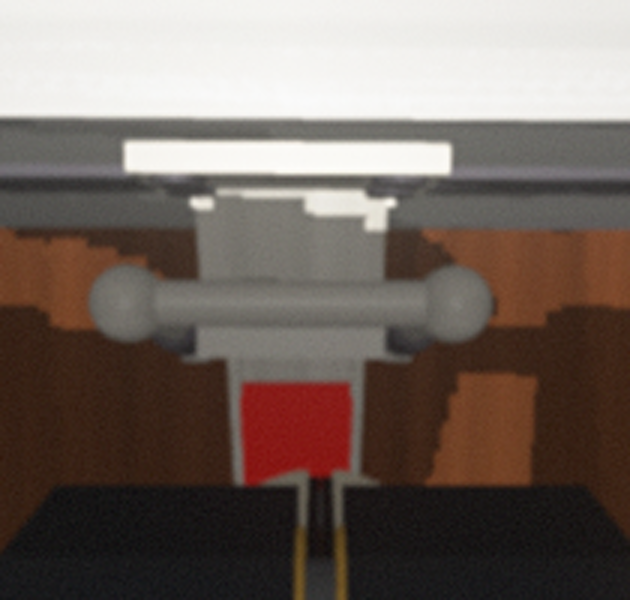

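View pics/s24z.png

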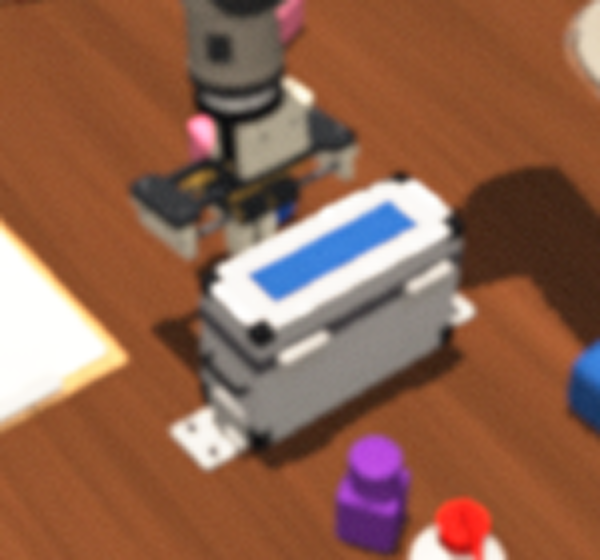

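Emit:
play_rows --moves '[[[0.0005,-0.001,-0.003,0,-1],[0.0005,-0.001,-0.003,0,-1],[0.0005,-0.001,-0.003,0,-1],[0.0005,0,-0.003,0,-1],[0.0005,0,-0.003,0,-1],[0.0005,0,-0.003,0,-1],[0.0005,0,-0.002,0,-1],[0,0,0,0,-1],[0,0,0,0,-1],[0,0,0,0,-1]]]'

```text
time: 38.95
tool_pos: [0.5668, 0.0563, 0.0577]
tool_rot: [2.975, 1.43, 1.435]
contact_force: [-0.2, -4.7, 1.1]
opening: 0.0003
```

Run:
```python
from h import *
planc([-.001,-.072,.056]);  snap('wrist','w25');im=cv2.imread('pics/w25_raw.png'); cv2.imwrite('pics/w25z.png',cv2.resize(im[60:260,150:360],None,fx=3,fy=3,interpolation=cv2.INTER_CUBIC))
```

```text
TCP in case mm [  0.8346 -83.806   57.6816]
t 38.95 tcp [0.5668 0.0563 0.0577] F [-0.1514 -4.7126  1.0841] open 0.0003 q6 -0.2552789818537818
toolx [ 0.0191  0.1395 -0.99  ] tooly [0.9993 0.0291 0.0233] toolz [ 0.032  -0.9898 -0.1389] jaw heading 0.029084468224447137
shift tool mm [  3.2593  -1.9431 -11.4533]
turn deg about tool x -0.33893500431470663 (alt 179.66106499568528 )
```

View pics/w25z.png

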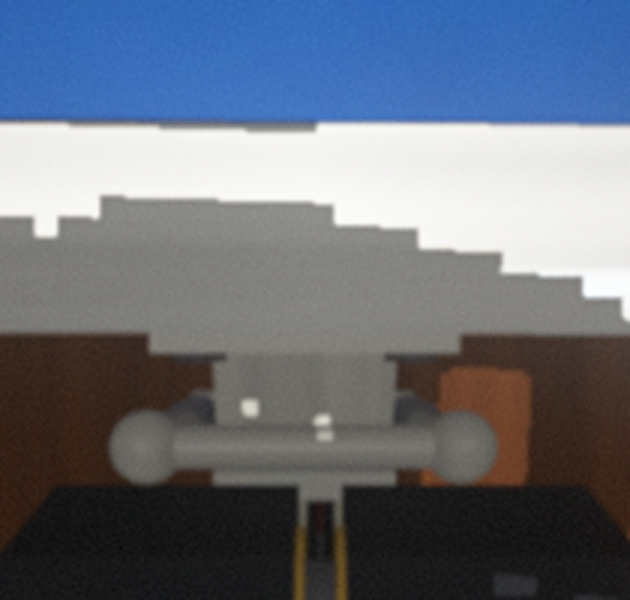

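Emit:
play_rows --moves '[[[0.001,0,-0.003,0,-1],[0.001,0,-0.003,0,-1],[0.001,0,-0.003,0,-1],[0.001,0,-0.003,0,-1],[0.0005,0,-0.003,0,-1],[0,0,-0.002,0,-1],[0,0,-0.002,0,-1],[0,0,0,0,-1],[0,0,0,0,-1],[0,0,0,0,-1]]]'

```text
time: 40.0
tool_pos: [0.566, 0.0691, 0.0537]
tool_rot: [2.973, 1.441, 1.434]
contact_force: [0.2, -5.0, 1.9]
opening: 0.0004
```

Run:
```python
from h import *
planc([-.001,-.070,.056]);  snap('wrist','w26');im=cv2.imread('pics/w26_raw.png'); cv2.imwrite('pics/w26z.png',cv2.resize(im[60:260,150:360],None,fx=3,fy=3,interpolation=cv2.INTER_CUBIC))
```

```text
TCP in case mm [  0.5195 -70.9271  53.7286]
t 40.0 tcp [0.566  0.0691 0.0537] F [ 0.1666 -5.011   1.9256] open 0.0004 q6 -0.21959323674477046
toolx [ 0.0176  0.128  -0.9916] tooly [0.9993 0.0303 0.0216] toolz [ 0.0328 -0.9913 -0.1273] jaw heading 0.030272626160762723
shift tool mm [-2.1679 -1.4743 -1.2058]
turn deg about tool x -0.2708585691688521 (alt 179.72914143083113 )
```

View pics/w26z.png

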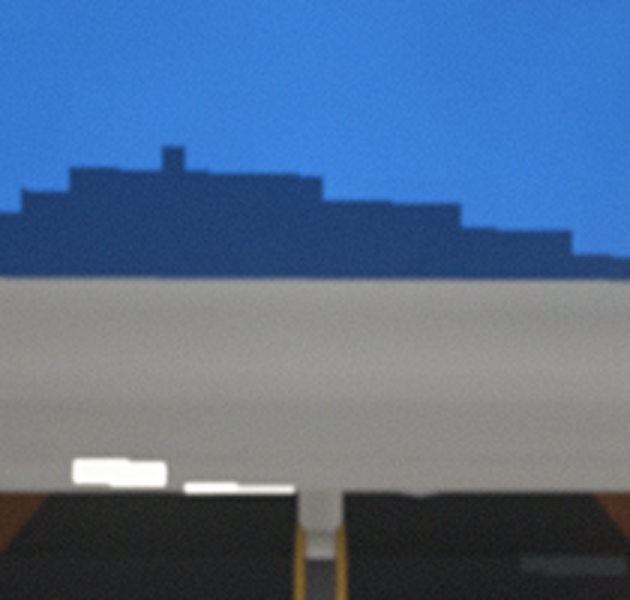

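Emit:
play_rows --moves '[[[-0.001,0,-0.002,0,-1],[0,0,-0.001,0,-1],[0,0,0.003,0,-1],[0,0,0.01,0,-1],[0,0,0.025,0,-1],[0,0,0.03,0,-1],[-0.01,0,0.02,0,-1],[-0.03,0,0,0,-1],[-0.03,0,0,0,-1],[0,0,0,0,-1]]]'

```text
time: 41.05
tool_pos: [0.5656, -0.0281, 0.1116]
tool_rot: [3.029, 1.439, 1.492]
contact_force: [1.0, 0.1, 0.3]
opening: 0.0007
```

Run:
```python
from h import *
planc([-.001,-.102,.056]);  snap('wrist','w27');im=cv2.imread('pics/w27_raw.png'); cv2.imwrite('pics/w27z.png',cv2.resize(im[60:260,150:360],None,fx=3,fy=3,interpolation=cv2.INTER_CUBIC))
im=snap('scene','s27');cv2.imwrite('pics/s27z.png',cv2.resize(im[150:290,190:340,::-1],None,fx=4,fy=4,interpolation=cv2.INTER_CUBIC))
c=robot.get_calibration('wrist')
off=lambda q:(q-[150,60]+.5)*3
for L in(0,.3,.6,.9,1.2):
  tip,p,_=latch(L,0); print(L,off(proj(c,W([tip-[.013,0,0],tip+[.013,0,0]]))).ravel(), 'keeper',off(proj(c,W([[0,-.056,.117]])))[0])
```

```text
TCP in case mm [  -3.2438 -168.0498  111.6336]
t 41.05 tcp [ 0.5656 -0.0281  0.1116] F [0.9719 0.0685 0.257 ] open 0.0007 q6 -0.36574535749253667
toolx [ 0.0104  0.1311 -0.9913] tooly [0.9993 0.0331 0.0148] toolz [ 0.0347 -0.9908 -0.1306] jaw heading 0.0330899821061502
shift tool mm [ 63.8113   1.2934 -58.2165]
turn deg about tool x -0.1094359641120608 (alt 179.89056403588796 )
0 [285.8374  69.2455 373.9791  69.348 ] keeper [341.131  -63.5949]
0.3 [285.9458 119.7351 374.1531 119.7861] keeper [341.131  -63.5949]
0.6 [285.5466 163.7146 375.4719 163.7209] keeper [341.131  -63.5949]
0.9 [284.6251 199.1291 377.9525 199.0975] keeper [341.131  -63.5949]
1.2 [283.1626 223.3692 381.6168 223.3082] keeper [341.131  -63.5949]
```

View pics/w27z.png

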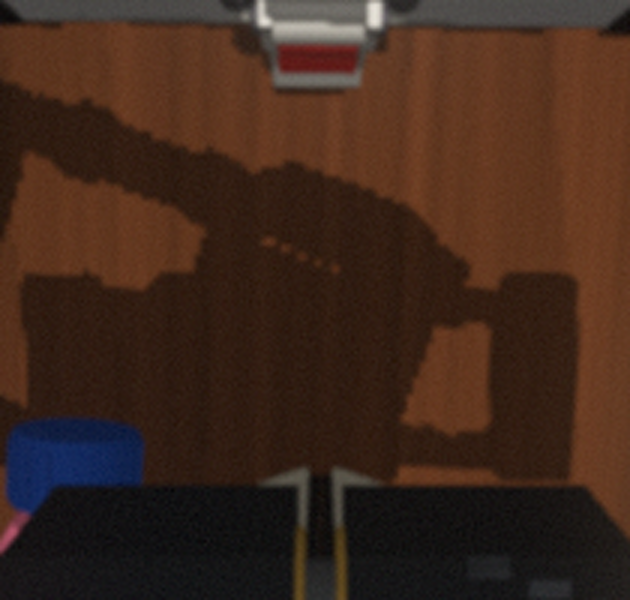

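View pics/s27z.png

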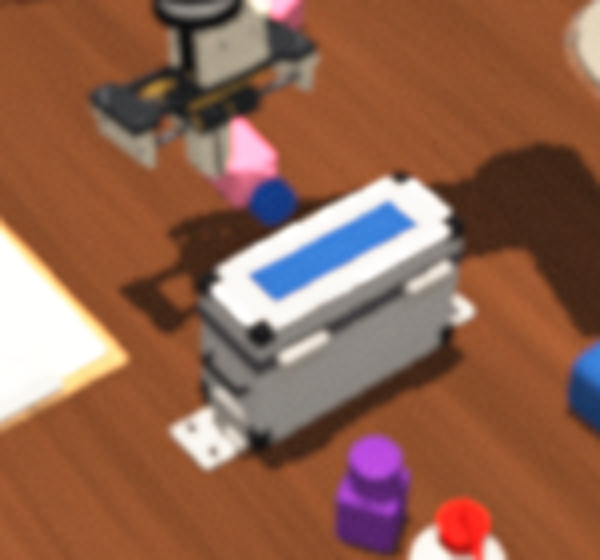

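View pics/w27.png

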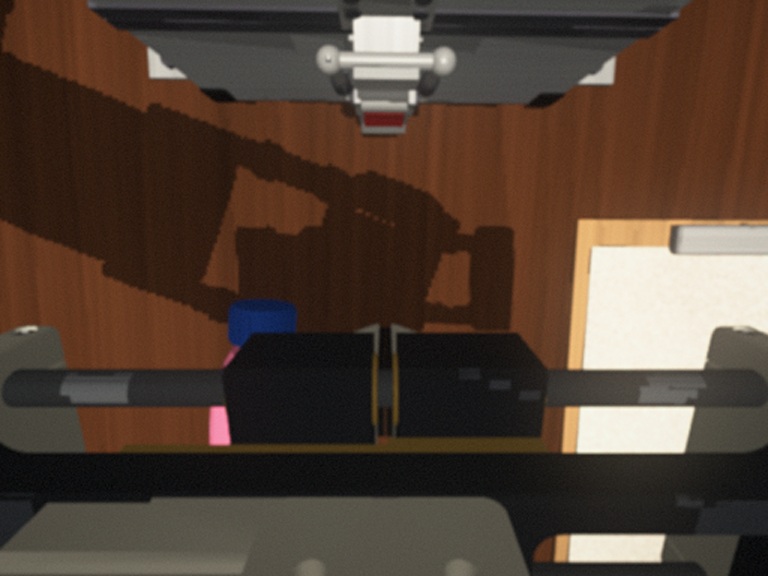

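Run:
```python
from h import *
import copy
c=robot.get_calibration('wrist');V=np.array(c['view'])
for d in([0,0,0],[0,-.05,.05],[0,-.05,.12],[0,-.1,.15],[0,.0,.1],[0,-.05,.2]):
    c2=dict(c);V2=V.copy();V2[:3,3]=V[:3,3]-V[:3,:3]@np.array(d);c2['view']=V2
    o=[]
    for L in(0,.1): 
        tip,p,_=latch(L,0); o.append(proj(c2,W([tip+[0,-.002,0]]))[0])
    print(d,'bar',proj(c2,W([[0,-.056,.117]]))[0],'tip',o)
```

```text
[0, 0, 0] bar [263.2103  38.3017] tip [array([259.4761,  84.9571]), array([259.4799,  90.757 ])]
[0, -0.05, 0.05] bar [263.3888  -8.6932] tip [array([260.1577,  46.5945]), array([260.1599,  51.5813])]
[0, -0.05, 0.12] bar [260.7807  34.3059] tip [array([258.8834,  67.207 ]), array([258.8868,  71.1885])]
[0, -0.1, 0.15] bar [261.7702  -4.9176] tip [array([259.7397,  35.8415]), array([259.7418,  39.6175])]
[0, 0.0, 0.1] bar [259.3598  83.9885] tip [array([257.785 , 104.3361]), array([257.7899, 108.4213])]
[0, -0.05, 0.2] bar [259.1127  61.8061] tip [array([257.9282,  82.6575]), array([257.9319,  85.8933])]
```

Emit:
play_rows --moves '[[[-0.02,0,0,0,-1],[-0.04,0,0.01,0,-1],[-0.045,0,0.02,0,-1],[-0.03,-0.01,0.035,0,-1],[-0.01,-0.015,0.04,0,-1],[0,-0.02,0.04,0,-1],[0,-0.02,0.04,0,-1],[0,-0.02,0.04,0,-1],[0,-0.015,0.03,0,-1],[0,0,0,0,-1]]]'

```text
time: 42.15
tool_pos: [0.4659, -0.3048, 0.2053]
tool_rot: [-3.061, 1.421, 1.696]
contact_force: [-0.5, 0.3, 0.3]
opening: 0.0006
```

Run:
```python
from h import *
s=robot.observe();print(s['time'],s['tool_pos'],s['contact_force'])
im=snap('top','t30'); s0=cv2.imread('pics/top0_raw.png')
cv2.imwrite('pics/t30z.png',cv2.resize(im[120:250,150:310,::-1],None,fx=4.8,fy=4.5,interpolation=cv2.INTER_CUBIC))
im=snap('scene','s30');cv2.imwrite('pics/s30z.png',cv2.resize(im[150:290,190:340,::-1],None,fx=4,fy=4,interpolation=cv2.INTER_CUBIC))
ct=robot.get_calibration('top')
f=lambda q:(q-[150,120]+.5)*[4.8,4.5]
for L in(0,.3,1.2): print(L,f(proj(ct,W([latch(L,0)[0]])))[0],f(proj(ct,W([[0,-.056,.117]])))[0],f(proj(ct,W([[0,-.039,.148]])))[0])
```

```text
42.15 [ 0.4659 -0.3048  0.2053] [-0.4968  0.323   0.2558]
0 [354.7915 289.1786] [343.9366 267.8202] [312.5632 260.8233]
0.3 [376.5058 288.2257] [343.9366 267.8202] [312.5632 260.8233]
1.2 [421.9478 280.7648] [343.9366 267.8202] [312.5632 260.8233]
```

View pics/t30z.png

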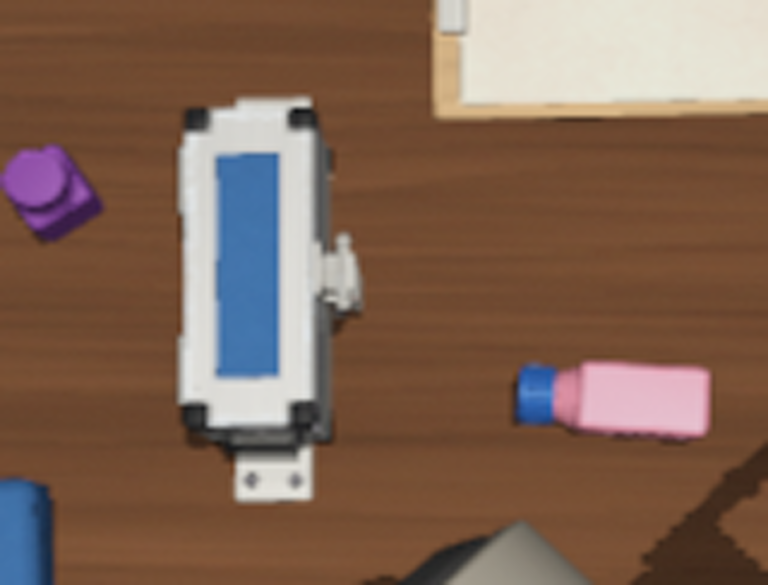

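View pics/s30.png

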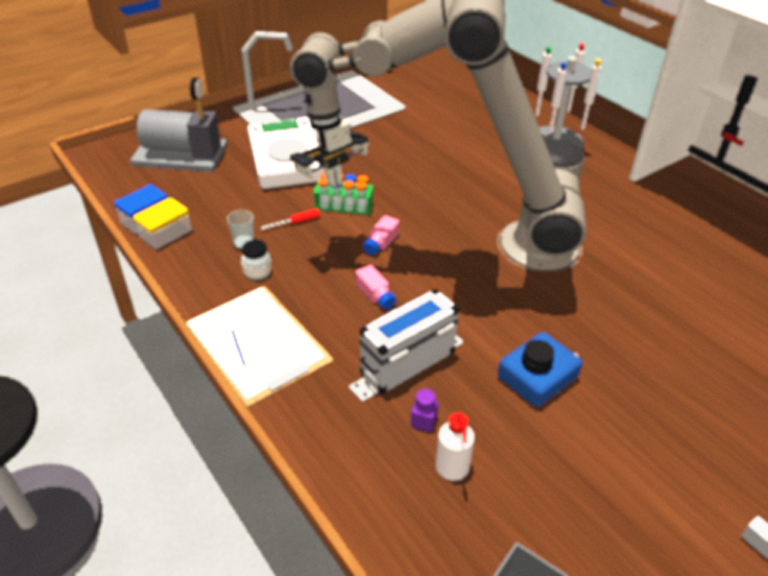

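View pics/t30.png

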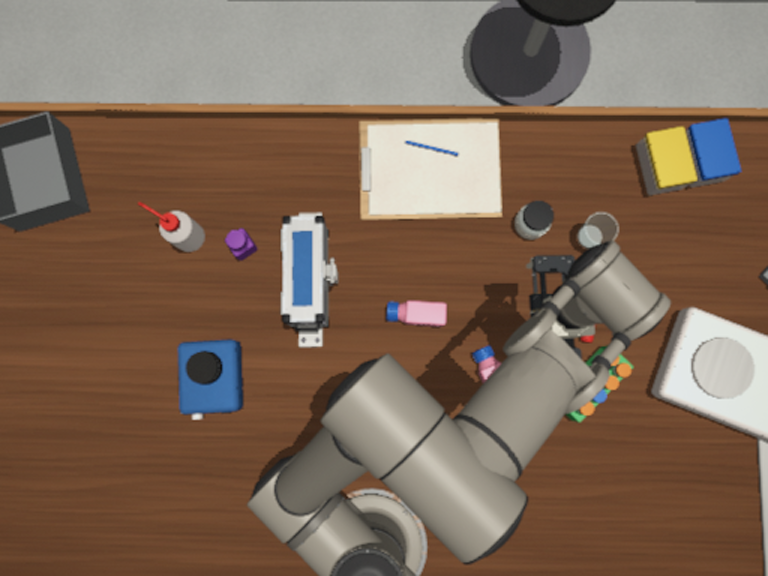

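Run:
```python
from h import *
print(robot.hand_in())
```

```text
the job is handed in; nothing more can be done
None
```

I finished every step in the order you asked and handed the job in at about 42 s. I judged the result from camera pictures and wrist forces only, because no verdict is reported.

**What I did:**
- **Bottle:** I gripped the blue-capped bottle by its cap and raised it so it swung upright. I stood it on the bench, let go for about a second, took it again and lowered it into the middle cell. It touched the cell floor at about the expected height.
- **Lid:** I pushed it over from behind and pressed it shut. My first two pushes slipped over the front edge and pressed it with up to about 34 N in all, mostly downward. I then pushed from further back and it closed.
- **Latch:** I swung the wire loop up by its ball ends and laid it on the keeper. I then pushed the lever down and in past its toggle point.

**Last checks:**
- **Lid and loop:** The lid looks shut and the bar sits on the keeper.
- **Lever:** It hangs down and did not spring back when I let go. I measured its angle as about 0.03–0.05 rad from home, which is within camera error. I could not check by touch that it is fully home.
- **Everything else:** The bystanders in view look unmoved; the arm hid part of the tube rack. I could not see the bottles inside the closed case.

**Doubts:**
- **Joint limit:** To tilt the tool enough to reach the lever, I stretched the arm to its limit once. Joint 3 then read 0.037 against the listed lower limit of 0.04, so it may count as having passed its range.
- **Stray contact:** The last lever push showed about 5 N that I could not fully explain. The fingers may have lightly touched the loop or lid.

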